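Reset the tripped breaker on the welding bench's supply box

ROBOT

A 7-joint arm with a two-finger parallel gripper is mounted at the origin on the work surface. World frame = base frame: x ahead of the robot, y to its left, z up, the work surface at z = 0. Lengths are in m, angles in rad, forces in N, time in s.
With the tool pointing down it reaches from about 0.35 to 0.9 m from the base axis. Payload 8.1 kg.
Tool frame: the origin (TCP) lies on the centre line of the jaws, within the pads' length; the fingertips stand 22 mm ahead of it and the grasp point (between the pads) lies 3 mm ahead of it (arm.finger_overhang is the distance from the TCP to the fingertips, in m); z points along the fingers, y is the direction in which the jaws open and shut (so a half turn about z gives the same grasp; the last joint's range is limited). The gripper opens to 92 mm and grips with 3 to 60 N. Pads are 19 mm wide; open, the fingers measure 130 mm over their backs; the gripper's body (75 mm by 190 mm) begins 47 mm behind the grasp point.
Start: joints at [1.012, 0.434, 0.025, 1.573, -0.012, 1.134, -0.075], TCP at [0.275, -0.561, 0.222] pointing down, gripper open.
Joint ranges: [-2.62, 2.62], [-0.44, 2.09], [-1.27, 1.32], [0.08, 2.57], [-1.32, 4.46], [0.12, 2], [-2.74, 2.74]. Speed limits (rad/s): [2.22, 2.22, 3.01, 3.01, 3.14, 3.14, 3.14].

INTERFACE

Orientations are given as a rotation vector (axis times angle).
In Python, from cell import arm gives the robot as it stands. The module is installed in compiled form; this text tells all that it offers.
- The arm moves only by the tool step_arm, never from a script. Its argument "plan" is a list of rows, each an object of numbers: "wx", "wy", "wz": the turn, a rotation vector about the tool's x, y, z in units of 6 degrees (1.0 is 6 degrees); "tx", "ty", "tz": the shift along the tool's x, y, z in cm; "hand": the opening, from 0 (shut) to 1 (fully open). A call has exactly 10 rows; each row shifts and turns the commanded pose from where the row before left it, along the tool's axes as they then stand; what a row does not reach is not made up. A row lasts 1/12 s, in which the tool goes at most 41.7 mm and 7.16 degrees, less where a joint would pass 70% of its speed; a pose out of reach is approached as far as the arm can. A call is refused whole if a number of a shift passes 4.17 or a number of a turn 1, either way. A call with a gripper value outside its range is refused whole. The fingers move at their own pace and stop on an object; "force" is the grip in N (left out, the last holds). Time passes only in rows, so rows that do not move let the fingers close, or fill a call up. It gives the time, the measured TCP pose, the force and the opening at its end, in the units of the state.
- arm.observe(): the state, without advancing time (a new reading comes with each control period).
- arm.get_image(name): name is "scene" or "top" or "wrist"; returns (picture, depth): 400x640x3 uint8, red, green, blue; 400x640 float32, m along the optical axis (not along the pixel's ray), 0 where there is no reading.
- arm.calibration(name): a dict with "mtx" (3x3 intrinsics, pixels), "R" (3x3) and "t" (3): a world point X has camera coordinates R X + t. Camera axes: x right, y down, z forward; pixel columns grow to the right and rows downward; lengths in m; the calibration is good to about 2 mm. A picture is of the moment at which its call begins: read the wrist's pose just before it. calibration takes no time and is no camera call; for the wrist camera it gives the pose at the moment of the call.
- arm.sign_off(): hands the job in, once; it reports no verdict.
The state is a dict: "clock": time; "joints": joint angles; "dq": joint speeds; "joint_efforts": joint torques, N m; "position": TCP position; "ee_rot": TCP orientation; "force": force on the tool from outside, world axes, zero at the start; "ft_torque": the same for the moment, N m; "width": opening from 0.0 (shut) to 1.0 (fully open).
Only numpy, scipy, OpenCV 4.12 (cv2) and the standard library are available. Lean on these libraries where they do the work, as an engineer would, in place of code of your own. Each camera call takes 0.05 s, during which the arm holds its last target.

TASK

One of the three breakers on the grey supply box has tripped: its lever stands half-way and the orange pin in its clear bubble is up, while the other two lean to on. Push its lever off until it comes up hard against its stop, keep it pressed there steadily with 16 to 18 N for half a second so that the latch resets, then throw it fully on like the other two. The lever is brittle: push on its round grip with closed fingers, do not pinch it and never press it with more than 19 N; leave the other breakers and everything lying about as they are.

Things in the scene. Friction and masses are not known exactly. Their poses are not given: they have to be found in the camera images.
- supply_box: grey low supply box fixed on the bench, 200 x 280 mm, flat deck 20 mm above the bench; origin centre of underside, x across the breaker row, y along the row
- breaker: the tripped breaker, a fixed white block 110 (its x) x 52 mm, in any of the row's three places (58 mm pitch); top face 70 mm above its origin (centre of its underside, on the deck). +x is ON (green dot), -x is OFF (red dot). The lever's pivot axis runs along y, 62 mm straight above the origin. Under a clear bubble (14 mm wide, x = -40, y = +15, up to 82 mm high) an orange pin is up while tripped
- lever (a joint): its lever's angle, rad: 0 upright, positive leaning to ON; starts about upright. ON stop at +0.60. While tripped it is blocked at about +0.15. The hard OFF stop, where the latch has reset, lies between -0.43 and -0.79, unknown: feel for it. Level pushes needed at the grip: 1 to 2 N, 4 to 8 N on the way from the latch's touch (-0.04 to -0.27) to the OFF stop. It stays where left
- lever_tip (a point): centre of the round grip bar at the end of the tripped breaker's lever, 70 mm from the pivot, 132 mm above the breaker's origin when upright. The bar is smooth (friction about 0.3), black with a blue top, 20 mm thick, 24 mm long along breaker y; a flat stem 5 mm thick, 18 mm wide carries it. Push on the bar
- breaker_b: a breaker of the same build, switched on; origin centre of underside, axes as breaker
- breaker_c: a breaker of the same build, switched on; origin centre of underside, axes as breaker
- lever_b (a joint): lever of breaker_b, rad: about +0.59, leaning to ON; must stay on
- lever_c (a joint): lever of breaker_c, rad: about +0.59, leaning to ON; must stay on
- tape_roll: yellow roll of tape lying flat on the supply box's deck at one end of the breaker row, 48 mm across, 18 mm high; origin centre of underside; leave alone
- pencil: flat red carpenter's pencil 110 x 13 x 8 mm lying on the deck at the other end; origin centre of underside; leave alone
- spray_can: blue-banded spray can, 52 mm across, 150 mm high, standing on the bench beside the box; origin centre of underside; leave alone
- tape_measure: black and grey tape measure 70 x 35 x 65 mm standing on the bench on the box's other side; origin centre of underside; leave alone
- grinding_disc: dark disc 115 mm across, 6 mm thick, lying on the bench beyond the box; leave alone
- wrench: steel wrench 160 mm long lying on the bench beyond the box; leave alone
- square_head_rule: steel rule 160 x 28 x 5 mm with an aluminium head, lying on the bench beside the box, past the spray can; leave alone

How it is judged:
By the outcome, as a careful person would: the job done as asked, in the order asked, and still so for the second after the job is handed in, with the robot touching nothing.
It also fails if it takes over 58 s, if anything falls off the work surface, if the arm or the gripper's body presses on something with over 40 N, if the wrist force passes 120 N, or if a joint passes its speed limit or range.

## Working session

There is one attempt and no reset: what is moved stays moved. The work goes in short steps, Python scripts to look and compute and a tool call to move; the robot and the scene stay as the last step left them, time stands still between calls to the robot, and variables do not carry over. Pictures are saved under pics/ and viewed, and the job is handed in when it is done.

Besides the shell and the picture viewer there is one more tool, called after ">>>" as name(argument=value, ...), one argument or row to a line, values as JSON. step_arm: Moves the arm, as the interface text tells. Its arguments: {"type":"object","properties":{"plan":{"type":"array"},"force":{"type":"number"}},"required":["plan"]}

```bash
mkdir -p pics; python3 - <<'E'
from cell import arm
import cv2,numpy as np
s=arm.observe(); print({k:np.round(v,4) for k,v in s.items()}, arm.finger_overhang)
for n in("scene","top"):
    p,d=arm.get_image(n); cv2.imwrite(f"pics/{n}0.png",p[:,:,::-1]); np.save(f"pics/{n}0.npy",d)
    c=arm.calibration(n); print(n,np.round(c["mtx"],1).tolist(),np.round(c["R"],3).tolist(),np.round(c["t"],3))
E
```

```text
{'clock': np.float64(0.0), 'joints': array([ 1.0124,  0.4352,  0.025 ,  1.5741, -0.0116,  1.134 , -0.0751]), 'dq': array([ 0.0004, -0.0018, -0.0005,  0.    ,  0.0014,  0.0002,  0.0009]), 'joint_efforts': array([-7.00000e-04, -6.67860e+01,  9.84700e-01, -3.14468e+01,
       -6.08000e-02,  4.26000e-02,  2.00000e-04]), 'position': array([ 0.2748, -0.5607,  0.2213]), 'ee_rot': array([-3.0588e+00, -7.0930e-01,  8.0000e-04]), 'force': array([-0.5302,  0.0181,  0.3035]), 'ft_torque': array([-0.0244, -0.0071,  0.0211]), 'width': np.float64(1.0042)} 0.022
scene [[429.2, 0.0, 319.6], [0.0, 429.2, 195.4], [0.0, 0.0, 1.0]] [[0.517, 0.856, -0.009], [0.505, -0.314, -0.804], [-0.691, 0.411, -0.594]] [-0.403 -0.204  1.501]
top [[384.7, 0.0, 320.7], [0.0, 384.7, 200.4], [0.0, 0.0, 1.0]] [[-0.018, -1.0, -0.009], [-0.989, 0.019, -0.15], [0.15, 0.007, -0.989]] [0.094 0.654 0.817]
```

View pics/scene0.png

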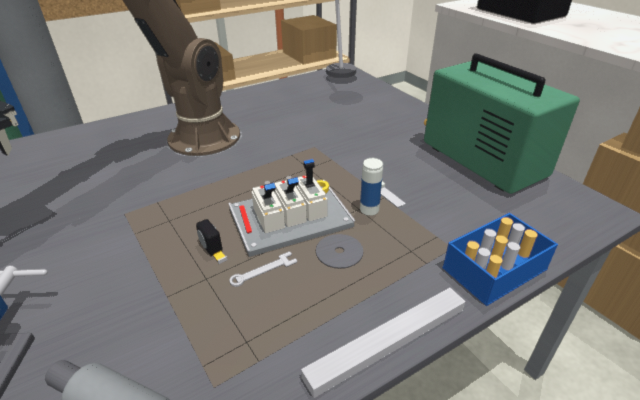

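View pics/top0.png

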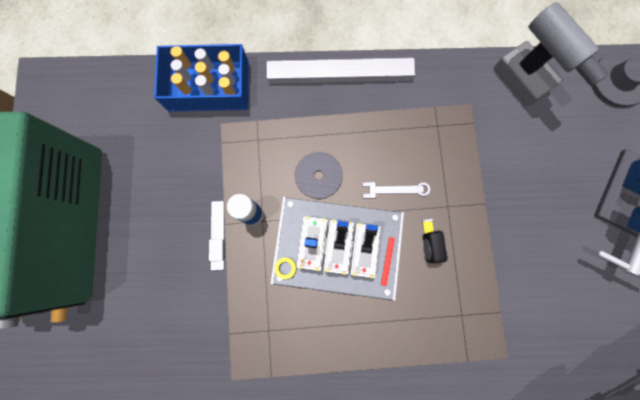

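The top view shows the tripped breaker at the left (lever around px 311,243). Its green dot is at the far side (314,222), so ON points roughly to world +x. The other two levers lean to ON. Next I'll measure.

```bash
cat > h.py <<'E'
import numpy as np,cv2
from cell import arm
def cloud(n,d):
    c=arm.calibration(n);K=c["mtx"];v,u=np.mgrid[0:400,0:640]
    P=np.stack([(u-K[0,2])/K[0,0]*d,(v-K[1,2])/K[1,1]*d,d],-1)
    return (P-c["t"])@c["R"]
def proj(n,X):
    c=arm.calibration(n);q=(c["R"]@np.asarray(X).T).T+c["t"];q=q@c["mtx"].T;return q[...,:2]/q[...,2:]
E
python3 - <<'E'
from h import *
p=cv2.imread("pics/top0.png");d=np.load("pics/top0.npy");W=cloud("top",d)
cv2.imwrite("pics/topz.png",cv2.resize(p[190:305,260:420],None,fx=5,fy=5,interpolation=cv2.INTER_CUBIC))
# deck rectangle: depth z around .02
roi=np.zeros(d.shape,bool);roi[190:310,262:415]=1
z=W[...,2]
m=roi&(z>.012)&(d>0)
cl=cv2.minAreaRect((W[m][:,:2]*1000).astype(np.float32));print("box",cl)
t=roi&(abs(z-.09)<.004)
n,l,s,c=cv2.connectedComponentsWithStats(t.astype(np.uint8))
for i in range(1,n):
    if s[i,4]>40:
        q=W[l==i];print(s[i],c[i].round(1),q.mean(0).round(4),cv2.minAreaRect((q[:,:2]*1000).astype(np.float32)))
h=cv2.cvtColor(p,cv2.COLOR_BGR2HSV)
for nm,lo,hi in(("blue",(100,140,80),(125,255,255)),("green",(45,90,80),(85,255,255)),("yel",(22,150,120),(35,255,255)),("or",(8,150,120),(20,255,255)),("red",(0,150,120),(5,255,255))):
    mm=cv2.inRange(h,lo,hi)*roi
    n,l,s,c=cv2.connectedComponentsWithStats(mm.astype(np.uint8))
    for i in range(1,n):
        if s[i,4]>2:print(nm,s[i,4],c[i].round(1),np.median(W[l==i],0).round(4))
E
```

```text
box ((554.4650268554688, 68.32183074951172), (325.26434326171875, 200.23240661621094), 81.498046875)
[298 219  27  49 832] [311.9 242.4] [0.5607 0.1022 0.0893] ((559.9192504882812, 103.56361389160156), (45.89567184448242, 97.95342254638672), 81.68611907958984)
[325 223  27  48 731] [338.3 249.5] [0.5446 0.0468 0.0896] ((550.8847045898438, 46.20268249511719), (45.841026306152344, 97.1142578125), 81.4637680053711)
[353 226  26  49 735] [365.1 253.2] [ 0.5359 -0.0095  0.0897] ((542.62841796875, -11.099882125854492), (46.0631103515625, 97.73916625976562), 81.48342895507812)
blue 52 [342.5 223.6] [0.5929 0.0402 0.1498]
blue 54 [371.6 227.3] [ 0.5858 -0.0183  0.1492]
blue 83 [310.8 242.4] [0.558  0.1016 0.1615]
green 5 [314.2 222.6] [0.6018 0.0971 0.0885]
yel 9 [278.4 266.1] [0.5116 0.1804 0.0348]
yel 3 [293.7 272. ] [0.4977 0.1449 0.0345]
red 195 [387.4 261.3] [ 0.5181 -0.0654  0.0275]
```

View pics/topz.png

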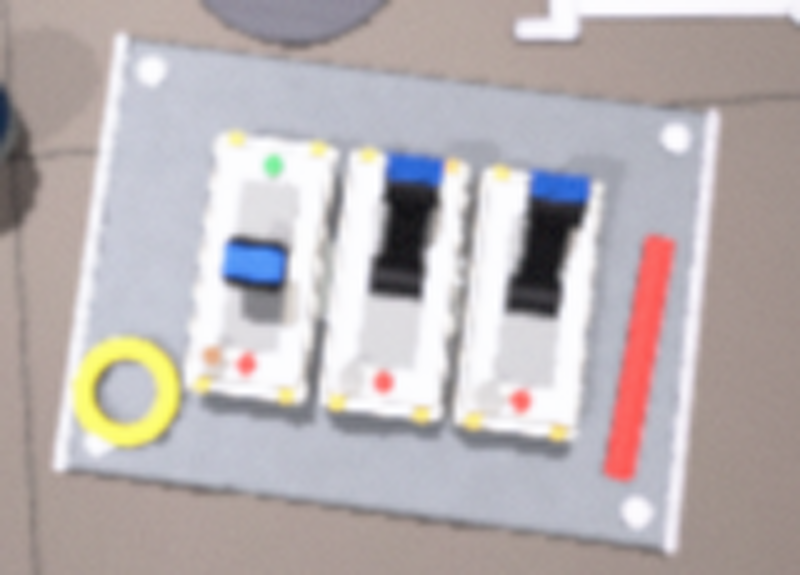

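Measured: breaker origin about (0.560, 0.1035) and yaw about −8.6° (box and all three blocks agree). The grip top is at z = 0.1615 against an expected 0.162. I'll close the fingers, line up tool x with the breaker's x, and travel high.

>>> step_arm(
  plan=[
    {"wz": 0.97,"hand": 0},
    {"wz": 0.97,"hand": 0},
    {"wz": 0.96,"hand": 0},
    {"wz": 0.96,"hand": 0},
    {"wz": 0.96,"hand": 0},
    {"wz": 0.96,"hand": 0},
    {"tx": 1.0,"ty": -3.4,"hand": 0},
    {"tx": 1.0,"ty": -3.4,"hand": 0},
    {"tx": 1.0,"ty": -3.4,"hand": 0},
    {"tx": 1.0,"ty": -3.4,"hand": 0},
  ],
  force=20,
)

```text
invalid input at $.plan[0]: expected keys wx, wy, wz, tx, ty, tz, hand
```

>>> step_arm(
  plan=[
    {"tx": 1.0,"ty": -3.4,"hand": 0},
    {"tx": 1.0,"ty": -3.4,"hand": 0},
    {"tx": 1.0,"ty": -3.4,"hand": 0},
    {"tx": 1.0,"ty": -3.4,"hand": 0},
    {"tx": 1.0,"ty": -3.4,"hand": 0},
    {"tx": 1.0,"ty": -3.4,"hand": 0},
    {"tx": 1.0,"ty": -3.4,"hand": 0},
    {"tx": 1.0,"ty": -3.4,"hand": 0},
    {"tx": 1.0,"ty": -3.4,"hand": 0},
    {"tx": 1.0,"ty": -3.4,"hand": 0},
  ],
)

```text
invalid input at $.plan[0]: expected keys wx, wy, wz, tx, ty, tz, hand
```

>>> step_arm(
  plan=[
    {"wx": 0,"wy": 0,"wz": 0.97,"tx": 0,"ty": 0,"tz": 0,"hand": 0},
    {"wx": 0,"wy": 0,"wz": 0.97,"tx": 0,"ty": 0,"tz": 0,"hand": 0},
    {"wx": 0,"wy": 0,"wz": 0.96,"tx": 0,"ty": 0,"tz": 0,"hand": 0},
    {"wx": 0,"wy": 0,"wz": 0.96,"tx": 0,"ty": 0,"tz": 0,"hand": 0},
    {"wx": 0,"wy": 0,"wz": 0.96,"tx": 0,"ty": 0,"tz": 0,"hand": 0},
    {"wx": 0,"wy": 0,"wz": 0.96,"tx": 0,"ty": 0,"tz": 0,"hand": 0},
    {"wx": 0,"wy": 0,"wz": 0,"tx": 1.0,"ty": -3.4,"tz": 0,"hand": 0},
    {"wx": 0,"wy": 0,"wz": 0,"tx": 1.0,"ty": -3.4,"tz": 0,"hand": 0},
    {"wx": 0,"wy": 0,"wz": 0,"tx": 1.0,"ty": -3.4,"tz": 0,"hand": 0},
    {"wx": 0,"wy": 0,"wz": 0,"tx": 1.0,"ty": -3.4,"tz": 0,"hand": 0},
  ],
  force=20,
)

```text
clock: 0.93
position: [0.3351, -0.431, 0.2217]
ee_rot: [-3.132, 0.235, 0.001]
force: [0.6, 0.0, 0.4]
width: 0.323
```

>>> step_arm(
  plan=[
    {"wx": 0,"wy": 0,"wz": 0,"tx": 1.0,"ty": -3.4,"tz": 0,"hand": 0},
    {"wx": 0,"wy": 0,"wz": 0,"tx": 1.0,"ty": -3.4,"tz": 0,"hand": 0},
    {"wx": 0,"wy": 0,"wz": 0,"tx": 1.0,"ty": -3.4,"tz": 0,"hand": 0},
    {"wx": 0,"wy": 0,"wz": 0,"tx": 1.0,"ty": -3.4,"tz": 0,"hand": 0},
    {"wx": 0,"wy": 0,"wz": 0,"tx": 1.0,"ty": -3.4,"tz": 0,"hand": 0},
    {"wx": 0,"wy": 0,"wz": 0,"tx": 1.0,"ty": -3.4,"tz": 0,"hand": 0},
    {"wx": 0,"wy": 0,"wz": 0,"tx": 1.0,"ty": -3.4,"tz": 0,"hand": 0},
    {"wx": 0,"wy": 0,"wz": 0,"tx": 1.0,"ty": -3.4,"tz": 0,"hand": 0},
    {"wx": 0,"wy": 0,"wz": 0,"tx": 1.0,"ty": -3.4,"tz": 0,"hand": 0},
    {"wx": 0,"wy": 0,"wz": 0,"tx": 1.0,"ty": -3.4,"tz": 0,"hand": 0},
  ],
)

```text
clock: 1.77
position: [0.4847, -0.1097, 0.222]
ee_rot: [3.133, -0.235, -0.0]
force: [-0.1, -0.8, 0.2]
width: 0.007
```

>>> step_arm(
  plan=[
    {"wx": 0,"wy": 0,"wz": 0,"tx": 1.05,"ty": -3.19,"tz": 0,"hand": 0},
    {"wx": 0,"wy": 0,"wz": 0,"tx": 1.05,"ty": -3.19,"tz": 0,"hand": 0},
    {"wx": 0,"wy": 0,"wz": 0,"tx": 1.05,"ty": -3.19,"tz": 0,"hand": 0},
    {"wx": 0,"wy": 0,"wz": 0,"tx": 1.05,"ty": -3.19,"tz": 0,"hand": 0},
    {"wx": 0,"wy": 0,"wz": 0,"tx": 1.05,"ty": -3.19,"tz": 0,"hand": 0},
    {"wx": 0,"wy": 0,"wz": 0,"tx": 1.05,"ty": -3.19,"tz": 0,"hand": 0},
    {"wx": 0,"wy": 0,"wz": 0,"tx": 1.05,"ty": -3.19,"tz": 0,"hand": 0},
    {"wx": 0,"wy": 0,"wz": 0,"tx": 0,"ty": 0,"tz": 0,"hand": 0},
    {"wx": 0,"wy": 0,"wz": 0,"tx": 0,"ty": 0,"tz": 0,"hand": 0},
    {"wx": 0,"wy": 0,"wz": 0,"tx": 0,"ty": 0,"tz": 0,"hand": 0},
  ],
)

```text
clock: 2.6
position: [0.59, 0.0979, 0.2215]
ee_rot: [3.132, -0.234, -0.002]
force: [-0.4, -0.9, -0.3]
width: 0.007
```

```bash
cat >> h.py <<'E'
from scipy.spatial.transform import Rotation as Ro
O=np.array([.560,.1035]);ex=np.array([.9888,-.1495]);ey=np.array([.1495,.9888])
def st():
    s=arm.observe();p=s["position"];f=s["force"];R=Ro.from_rotvec(s["ee_rot"]).as_matrix()
    print("t",round(s["clock"],2),"brk x,y mm",((p[:2]-O)@ex*1e3).round(2),((p[:2]-O)@ey*1e3).round(2),"z",(p[2]*1e3).round(2),"F brk",(f[:2]@ex).round(2),(f[:2]@ey).round(2),f[2].round(2),"R",R.round(3).tolist())
E
python3 - <<'E'
from h import *
st()
p,d=arm.get_image("wrist");cv2.imwrite("pics/w1.png",p[:,:,::-1]);W=cloud("wrist",d)
p2,d2=arm.get_image("scene");cv2.imwrite("pics/s1.png",cv2.resize(p2[110:260,200:400,::-1],None,fx=4,fy=4))
h=cv2.cvtColor(p[:,:,::-1].copy(),cv2.COLOR_BGR2HSV)
mm=cv2.inRange(h,(100,140,60),(125,255,255))
n,l,s,c=cv2.connectedComponentsWithStats(mm)
for i in range(1,n):
    if s[i,4]>30:
        q=W[l==i];q=q[np.isfinite(q).all(1)];m=np.median(q,0);r=(q[:,:2]-O)@np.stack([ex,ey],1)*1e3
        print(s[i],m.round(4),np.percentile(r,[3,97],axis=0).round(1).tolist())
E
```

```text
t 2.6 brk x,y mm 30.52 -1.05 z 221.52 F brk -0.26 -0.91 -0.31 R [[0.989, -0.149, -0.001], [-0.149, -0.989, -0.001], [-0.001, 0.001, -1.0]]
[ 144  133   59   54 1548] [0.6411 0.2218 0.0743] [[38.5, 125.0], [77.4, 146.3]]
[383 187  33  17 516] [0.5955 0.0411 0.1493] [[39.3, -68.1], [49.1, -45.7]]
[461 187  36  17 563] [ 0.5869 -0.0166  0.1492] [[38.6, -126.2], [49.5, -103.8]]
```

View pics/w1.png

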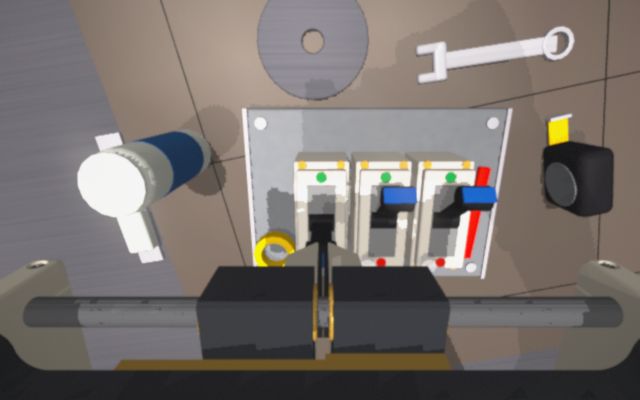

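View pics/s1.png

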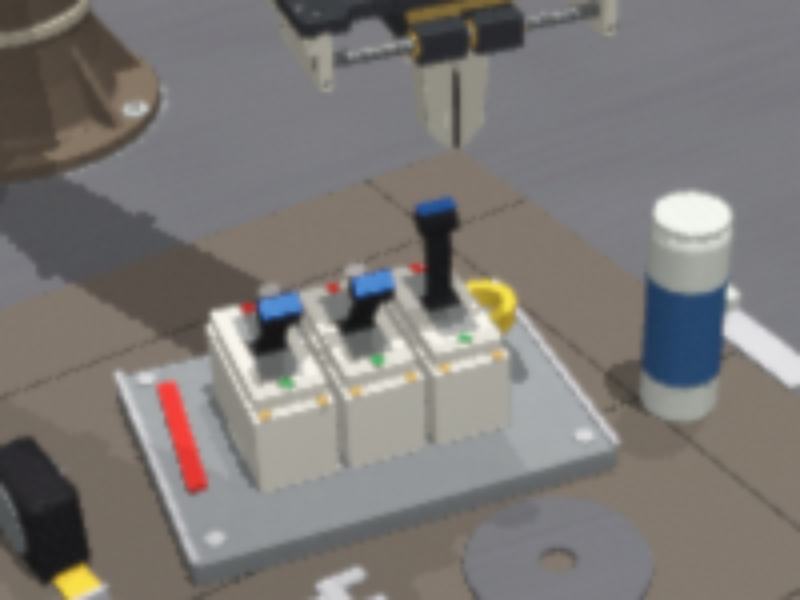

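Neighbour grips measured in the wrist view sit at breaker y −57 and −115, as the 58 mm pitch predicts, so the frame is good. Descending on the ON side of the upright grip.

>>> step_arm(
  plan=[
    {"wx": 0,"wy": 0,"wz": 0,"tx": 0,"ty": -0.1,"tz": 1.75,"hand": 0},
    {"wx": 0,"wy": 0,"wz": 0,"tx": 0,"ty": 0,"tz": 1.75,"hand": 0},
    {"wx": 0,"wy": 0,"wz": 0,"tx": 0,"ty": 0,"tz": 1.75,"hand": 0},
    {"wx": 0,"wy": 0,"wz": 0,"tx": 0,"ty": 0,"tz": 0,"hand": 0},
    {"wx": 0,"wy": 0,"wz": 0,"tx": -0.2,"ty": 0,"tz": 0,"hand": 0},
    {"wx": 0,"wy": 0,"wz": 0,"tx": -0.2,"ty": 0,"tz": 0,"hand": 0},
    {"wx": 0,"wy": 0,"wz": 0,"tx": -0.1,"ty": 0,"tz": 0,"hand": 0},
    {"wx": 0,"wy": 0,"wz": 0,"tx": 0,"ty": 0,"tz": 0,"hand": 0},
    {"wx": 0,"wy": 0,"wz": 0,"tx": 0,"ty": 0,"tz": 0,"hand": 0},
    {"wx": 0,"wy": 0,"wz": 0,"tx": 0,"ty": 0,"tz": 0,"hand": 0},
  ],
)

```text
clock: 3.53
position: [0.5859, 0.1002, 0.1702]
ee_rot: [-3.133, 0.235, -0.002]
force: [-0.1, 0.4, -0.2]
width: 0.006
```

```bash
cat >> h.py <<'E'
def avg(n=6):
    L=[];
    for i in range(n):
        s=arm.observe();p=s["position"];f=s["force"]
        L.append([(p[:2]-O)@ex*1e3,(p[:2]-O)@ey*1e3,p[2]*1e3,f[:2]@ex,f[:2]@ey,f[2]])
        if i<n-1: arm.get_image("scene")
    L=np.array(L);print("t",round(s["clock"],2),"mean x y z Fx Fy Fz",L.mean(0).round(2),"std",L.std(0).round(2))
E
python3 - <<'E'
from h import *
avg(8)
E
```

```text
t 3.88 mean x y z Fx Fy Fz [ 2.5920e+01  6.0000e-01  1.6979e+02  1.7000e-01  9.0000e-02 -1.5000e-01] std [0.09 0.03 0.21 0.49 0.39 0.42]
```

>>> step_arm(
  plan=[
    {"wx": 0,"wy": 0,"wz": 0,"tx": -0.15,"ty": 0,"tz": 0,"hand": 0},
    {"wx": 0,"wy": 0,"wz": 0,"tx": -0.15,"ty": 0,"tz": 0,"hand": 0},
    {"wx": 0,"wy": 0,"wz": 0,"tx": -0.15,"ty": 0,"tz": 0,"hand": 0},
    {"wx": 0,"wy": 0,"wz": 0,"tx": -0.15,"ty": 0,"tz": 0,"hand": 0},
    {"wx": 0,"wy": 0,"wz": 0,"tx": -0.15,"ty": 0,"tz": 0,"hand": 0},
    {"wx": 0,"wy": 0,"wz": 0,"tx": -0.15,"ty": 0,"tz": 0,"hand": 0},
    {"wx": 0,"wy": 0,"wz": 0,"tx": -0.1,"ty": 0,"tz": 0,"hand": 0},
    {"wx": 0,"wy": 0,"wz": 0,"tx": -0.1,"ty": 0,"tz": 0,"hand": 0},
    {"wx": 0,"wy": 0,"wz": 0,"tx": 0,"ty": 0,"tz": 0,"hand": 0},
    {"wx": 0,"wy": 0,"wz": 0,"tx": 0,"ty": 0,"tz": 0,"hand": 0},
  ],
)

```text
clock: 4.72
position: [0.5748, 0.1018, 0.1696]
ee_rot: [3.133, -0.235, 0.0]
force: [-0.1, -0.2, -0.6]
width: 0.006
```

```bash
python3 - <<'E'
from h import *
avg(8)
p,d=arm.get_image("scene");cv2.imwrite("pics/s2.png",cv2.resize(p[140:230,230:370,::-1],None,fx=5,fy=5))
E
```

```text
t 5.07 mean x y z Fx Fy Fz [ 1.4880e+01  5.4000e-01  1.6961e+02 -2.4000e-01 -1.5000e-01 -3.5000e-01] std [0.03 0.01 0.02 0.39 0.3  0.34]
```

View pics/s2.png

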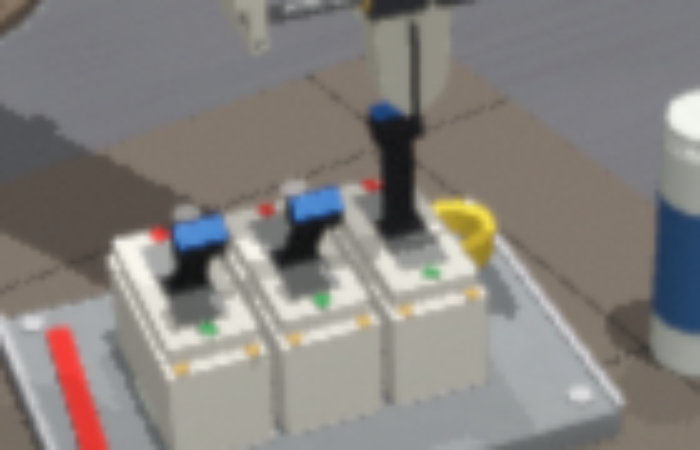

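```bash
python3 - <<'E'
from h import *
s=arm.observe()
p,d=arm.get_image("scene");W=cloud("scene",d)
cv2.imwrite("pics/s3.png",cv2.resize(p[110:210,250:370,::-1],None,fx=6,fy=6,interpolation=cv2.INTER_NEAREST))
B=lambda X:np.r_[((X[:2]-O)@ex*1e3),((X[:2]-O)@ey*1e3),X[2]*1e3].round(0)
for v in range(146,176,3):
    print(v,[ (u,B(W[v,u]).astype(int).tolist(),p[v,u].tolist()) for u in (305,309,313,317)])
tip=s["position"]-[0,0,.022]
print("tip px",proj("scene",tip),"bar px",proj("scene",np.r_[O,.152]))
E
```

```text
146 [(305, [27, -19, 225], [144, 141, 130]), (309, [25, -8, 221], [146, 144, 133]), (313, [23, 3, 218], [93, 90, 85]), (317, [25, 12, 216], [146, 143, 133])]
149 [(305, [27, -19, 216], [142, 140, 129]), (309, [25, -8, 213], [147, 145, 134]), (313, [23, 3, 210], [75, 73, 69]), (317, [23, 13, 207], [147, 144, 133])]
152 [(305, [26, -19, 208], [135, 133, 122]), (309, [24, -8, 204], [147, 145, 133]), (313, [20, 4, 199], [74, 72, 68]), (317, [26, 12, 201], [146, 143, 133])]
155 [(305, [20, -17, 196], [130, 129, 118]), (309, [26, -9, 197], [146, 145, 133]), (313, [23, 3, 193], [75, 74, 69]), (317, [25, 12, 192], [146, 144, 133])]
158 [(305, [-266, 87, 1], [131, 124, 114]), (309, [27, -10, 190], [146, 145, 133]), (313, [24, 2, 185], [75, 74, 68]), (317, [29, 10, 186], [144, 140, 129])]
161 [(305, [-4, -8, 163], [47, 75, 124]), (309, [26, -9, 180], [111, 118, 130]), (313, [25, 1, 178], [66, 64, 61]), (317, [-231, 114, 4], [130, 119, 109])]
164 [(305, [3, -11, 160], [25, 31, 48]), (309, [6, -2, 159], [24, 24, 29]), (313, [10, 7, 159], [36, 34, 35]), (317, [-218, 109, 1], [124, 114, 104])]
167 [(305, [5, -12, 152], [30, 29, 29]), (309, [8, -3, 152], [24, 25, 25]), (313, [6, 8, 147], [66, 60, 55]), (317, [-200, 102, 2], [130, 118, 108])]
170 [(305, [-204, 63, -1], [98, 89, 82]), (309, [0, 0, 137], [22, 24, 25]), (313, [-195, 86, -2], [122, 111, 102]), (317, [-185, 96, 1], [130, 119, 108])]
173 [(305, [-187, 56, 0], [124, 113, 104]), (309, [1, -1, 129], [26, 26, 27]), (313, [-175, 78, 1], [103, 94, 86]), (317, [-171, 90, 1], [129, 118, 108])]
tip px [311.36423722 169.39759393] bar px [308.91796216 164.97000316]
```

View pics/s3.png

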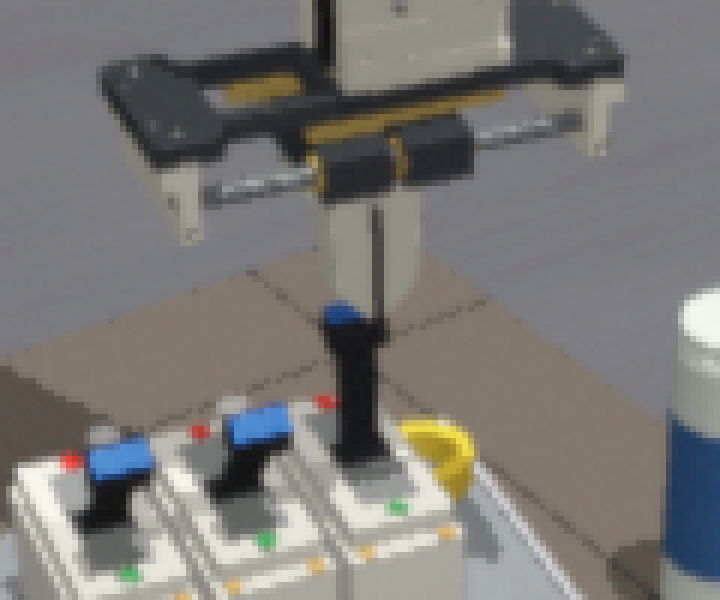

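```bash
python3 - <<'E'
from h import *
w=lambda x,y,z:np.r_[O+ex*x/1e3+ey*y/1e3,z/1e3]
print("s1 tip", [proj("scene",w(x,-1,199.5)).round(1) for x in (21,30.5,40)], "tcp",proj("scene",w(30.5,-1,221.5)))
im=cv2.imread("pics/s1.png");cv2.imwrite("pics/s1z.png",cv2.resize(im[60:260,380:560],None,fx=3,fy=3,interpolation=cv2.INTER_NEAREST))
p,d=arm.get_image("wrist");cv2.imwrite("pics/w2.png",cv2.resize(p[150:350,220:420,::-1],None,fx=3,fy=3,interpolation=cv2.INTER_NEAREST))
p,d=arm.get_image("top");cv2.imwrite("pics/t2.png",cv2.resize(p[190:300,250:400,::-1],None,fx=5,fy=5,interpolation=cv2.INTER_NEAREST))
E
```

```text
s1 tip [array([311.3, 152.5]), array([312.8, 154.4]), array([314.3, 156.3])] tcp [312.57972318 146.31621122]
```

View pics/s1z.png

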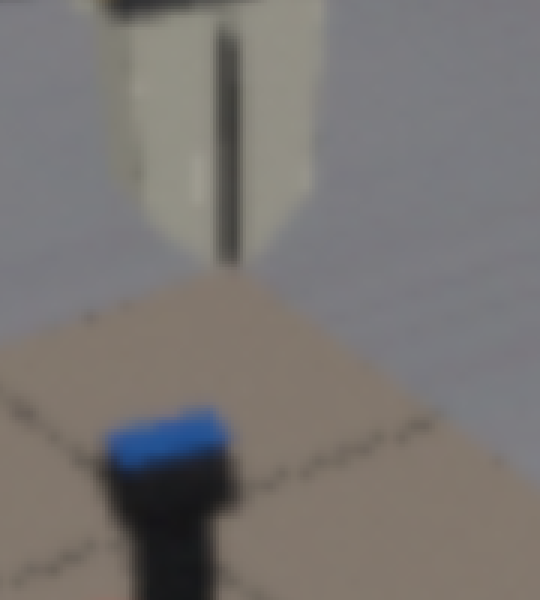

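View pics/w2.png

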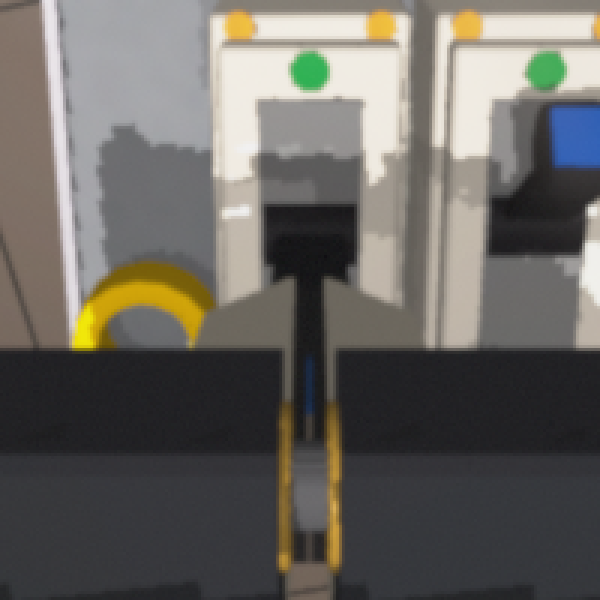

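View pics/t2.png

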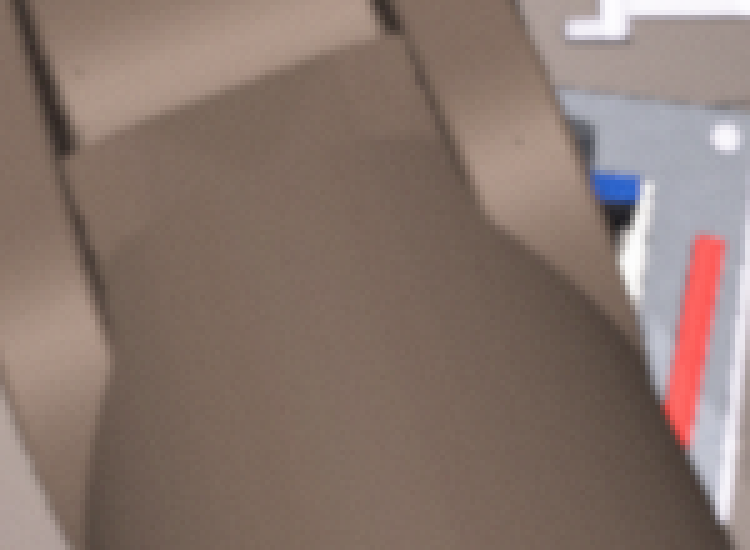

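The pictures disagree with the stated 22 mm overhang. With TCP z = 0.170, the fingertips end at about z = 0.17, above the grip's blue top, and the lever hasn't moved. The bar itself projects where expected. I'll back off, go 25 mm lower on the clear side, and look again.

>>> step_arm(
  plan=[
    {"wx": 0,"wy": 0,"wz": 0,"tx": 0.5,"ty": 0,"tz": 0,"hand": 0},
    {"wx": 0,"wy": 0,"wz": 0,"tx": 0.5,"ty": 0,"tz": 0,"hand": 0},
    {"wx": 0,"wy": 0,"wz": 0,"tx": 0.5,"ty": 0,"tz": 0,"hand": 0},
    {"wx": 0,"wy": 0,"wz": 0,"tx": 0,"ty": 0,"tz": 0,"hand": 0},
    {"wx": 0,"wy": 0,"wz": 0,"tx": 0,"ty": 0,"tz": 0.5,"hand": 0},
    {"wx": 0,"wy": 0,"wz": 0,"tx": 0,"ty": 0,"tz": 0.5,"hand": 0},
    {"wx": 0,"wy": 0,"wz": 0,"tx": 0,"ty": 0,"tz": 0.5,"hand": 0},
    {"wx": 0,"wy": 0,"wz": 0,"tx": 0,"ty": 0,"tz": 0.5,"hand": 0},
    {"wx": 0,"wy": 0,"wz": 0,"tx": 0,"ty": 0,"tz": 0.5,"hand": 0},
    {"wx": 0,"wy": 0,"wz": 0,"tx": 0,"ty": 0,"tz": 0,"hand": 0},
  ],
)

```text
clock: 6.1
position: [0.5887, 0.0994, 0.1432]
ee_rot: [3.132, -0.234, -0.003]
force: [-0.0, -0.1, 0.3]
width: 0.004
```

```bash
python3 - <<'E'
from h import *
avg(4)
w=lambda x,y,z:np.r_[O+ex*x/1e3+ey*y/1e3,z/1e3]
p,d=arm.get_image("scene");W=cloud("scene",d)
cv2.imwrite("pics/s4.png",cv2.resize(p[110:210,250:370,::-1],None,fx=6,fy=6,interpolation=cv2.INTER_NEAREST))
for z in (145,135,123):print(z,[proj("scene",w(x,0,z)).round(1).tolist() for x in(20,30,40)])
B=lambda X:np.r_[((X[:2]-O)@ex*1e3),((X[:2]-O)@ey*1e3),X[2]*1e3]
for v in range(155,182,2): print(v,[(u,B(W[v,u]).round().astype(int).tolist()) for u in(308,311,314,316,318)])
E
```

```text
t 6.25 mean x y z Fx Fy Fz [ 2.945e+01  4.400e-01  1.440e+02 -4.000e-02  7.000e-02  4.800e-01] std [0.32 0.12 0.54 0.34 0.14 0.57]
145 [[312.0, 171.4], [313.5, 173.5], [315.0, 175.6]]
135 [[312.0, 174.8], [313.5, 176.9], [315.1, 179.0]]
123 [[312.1, 178.8], [313.6, 180.9], [315.1, 183.0]]
155 [(308, [67, -27, 224]), (311, [66, -19, 222]), (314, [64, -11, 219]), (316, [40, 3, 202]), (318, [42, 8, 202])]
157 [(308, [42, -17, 203]), (311, [41, -10, 201]), (314, [36, 0, 196]), (316, [42, 3, 198]), (318, [41, 8, 196])]
159 [(308, [42, -17, 197]), (311, [39, -9, 194]), (314, [39, -1, 192]), (316, [39, 4, 191]), (318, [39, 9, 189])]
161 [(308, [43, -18, 192]), (311, [40, -10, 189]), (314, [40, -2, 187]), (316, [42, 2, 187]), (318, [42, 8, 186])]
163 [(308, [39, -17, 185]), (311, [40, -10, 183]), (314, [38, -1, 180]), (316, [40, 3, 180]), (318, [39, 9, 178])]
165 [(308, [39, -17, 179]), (311, [40, -10, 178]), (314, [41, -2, 176]), (316, [41, 3, 175]), (318, [41, 8, 174])]
167 [(308, [41, -18, 175]), (311, [41, -10, 173]), (314, [41, -2, 171]), (316, [41, 3, 169]), (318, [40, 8, 167])]
169 [(308, [38, -17, 167]), (311, [846, -317, 725]), (314, [41, -3, 165]), (316, [39, 3, 163]), (318, [40, 8, 162])]
171 [(308, [0, -3, 135]), (311, [41, -10, 162]), (314, [42, -3, 160]), (316, [42, 2, 159]), (318, [39, 8, 155])]
173 [(308, [3, -4, 131]), (311, [-2, 6, 125]), (314, [41, -3, 154]), (316, [40, 3, 151]), (318, [-170, 92, 1])]
175 [(308, [2, -4, 124]), (311, [0, 5, 121]), (314, [-166, 78, 0]), (316, [-162, 83, 1]), (318, [-160, 89, 0])]
177 [(308, [3, -4, 119]), (311, [2, 4, 116]), (314, [-150, 71, 4]), (316, [-154, 79, -1]), (318, [-149, 84, 1])]
179 [(308, [1, -4, 111]), (311, [2, 4, 110]), (314, [-23, 22, 90]), (316, [-141, 74, 2]), (318, [-139, 80, 2])]
181 [(308, [2, -4, 106]), (311, [3, 3, 105]), (314, [-12, 17, 91]), (316, [-79, 49, 40]), (318, [-78, 55, 39])]
```

View pics/s4.png

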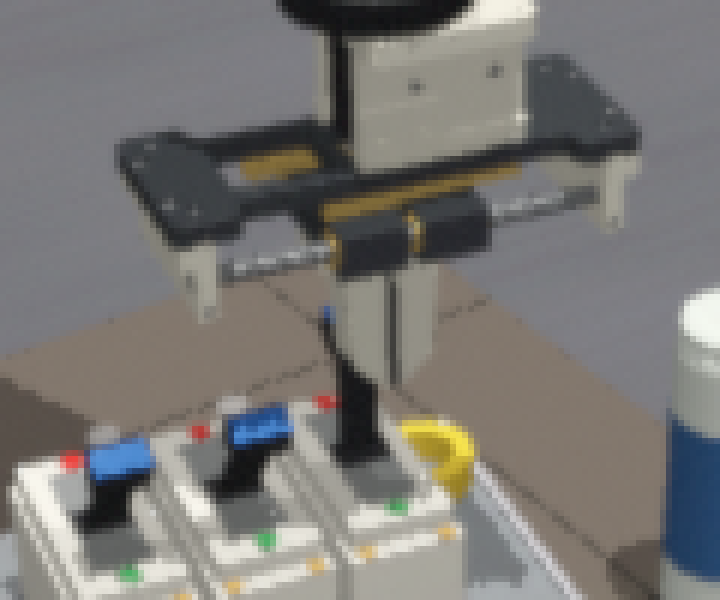

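Fingertips now measured at z ≈ 0.150 with TCP z = 0.144, so the true tips sit about 5–6 mm behind the reported TCP. I'll use that value. Going 5 mm lower, then pushing slowly to find contact.

>>> step_arm(
  plan=[
    {"wx": 0,"wy": 0,"wz": 0,"tx": 0,"ty": 0,"tz": 0.3,"hand": 0},
    {"wx": 0,"wy": 0,"wz": 0,"tx": -0.1,"ty": 0,"tz": 0.3,"hand": 0},
    {"wx": 0,"wy": 0,"wz": 0,"tx": -0.15,"ty": 0,"tz": 0,"hand": 0},
    {"wx": 0,"wy": 0,"wz": 0,"tx": -0.15,"ty": 0,"tz": 0,"hand": 0},
    {"wx": 0,"wy": 0,"wz": 0,"tx": -0.15,"ty": 0,"tz": 0,"hand": 0},
    {"wx": 0,"wy": 0,"wz": 0,"tx": -0.15,"ty": 0,"tz": 0,"hand": 0},
    {"wx": 0,"wy": 0,"wz": 0,"tx": -0.15,"ty": 0,"tz": 0,"hand": 0},
    {"wx": 0,"wy": 0,"wz": 0,"tx": -0.1,"ty": 0,"tz": 0,"hand": 0},
    {"wx": 0,"wy": 0,"wz": 0,"tx": -0.1,"ty": 0,"tz": 0,"hand": 0},
    {"wx": 0,"wy": 0,"wz": 0,"tx": 0,"ty": 0,"tz": 0,"hand": 0},
  ],
)

```text
clock: 7.13
position: [0.579, 0.1012, 0.1387]
ee_rot: [-3.133, 0.235, 0.0]
force: [-0.5, -0.4, 0.4]
width: 0.007
```

```bash
python3 - <<'E'
from h import *
avg(5)
p,d=arm.get_image("scene");cv2.imwrite("pics/s5.png",cv2.resize(p[130:200,270:350,::-1],None,fx=8,fy=8,interpolation=cv2.INTER_NEAREST))
E
```

```text
t 7.33 mean x y z Fx Fy Fz [ 1.9330e+01  5.8000e-01  1.3866e+02 -3.6000e-01 -2.3000e-01  5.0000e-02] std [0.1  0.02 0.02 0.28 0.66 0.48]
```

View pics/s5.png

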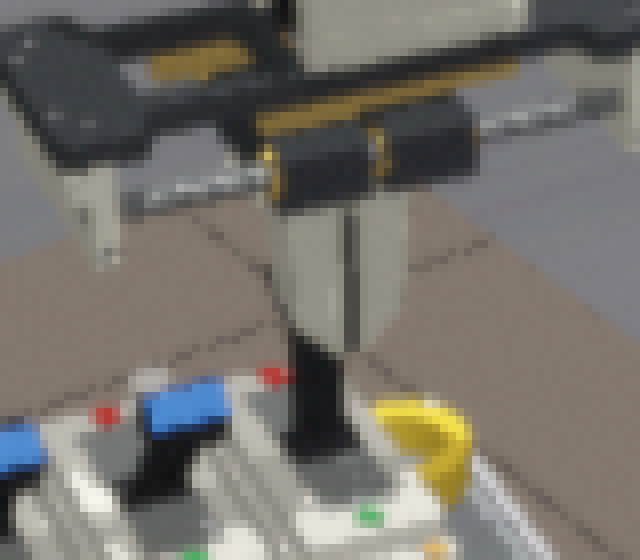

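>>> step_arm(
  plan=[
    {"wx": 0,"wy": 0,"wz": 0,"tx": -0.05,"ty": 0,"tz": 0,"hand": 0},
    {"wx": 0,"wy": 0,"wz": 0,"tx": -0.05,"ty": 0,"tz": 0,"hand": 0},
    {"wx": 0,"wy": 0,"wz": 0,"tx": -0.05,"ty": 0,"tz": 0,"hand": 0},
    {"wx": 0,"wy": 0,"wz": 0,"tx": -0.05,"ty": 0,"tz": 0,"hand": 0},
    {"wx": 0,"wy": 0,"wz": 0,"tx": -0.05,"ty": 0,"tz": 0,"hand": 0},
    {"wx": 0,"wy": 0,"wz": 0,"tx": -0.05,"ty": 0,"tz": 0,"hand": 0},
    {"wx": 0,"wy": 0,"wz": 0,"tx": -0.05,"ty": 0,"tz": 0,"hand": 0},
    {"wx": 0,"wy": 0,"wz": 0,"tx": -0.05,"ty": 0,"tz": 0,"hand": 0},
    {"wx": 0,"wy": 0,"wz": 0,"tx": -0.05,"ty": 0,"tz": 0,"hand": 0},
    {"wx": 0,"wy": 0,"wz": 0,"tx": -0.05,"ty": 0,"tz": 0,"hand": 0},
  ],
)

```text
clock: 8.22
position: [0.5742, 0.102, 0.1386]
ee_rot: [-3.133, 0.235, -0.0]
force: [1.7, -0.7, 1.0]
width: 0.003
```

```bash
python3 - <<'E'
from h import *
avg(8)
p,d=arm.get_image("scene");cv2.imwrite("pics/s6.png",cv2.resize(p[130:200,270:350,::-1],None,fx=8,fy=8,interpolation=cv2.INTER_NEAREST))
E
```

```text
t 8.57 mean x y z Fx Fy Fz [ 14.2    0.57 138.58   0.77   0.19   0.33] std [0.03 0.03 0.04 0.52 0.48 0.66]
```

View pics/s6.png

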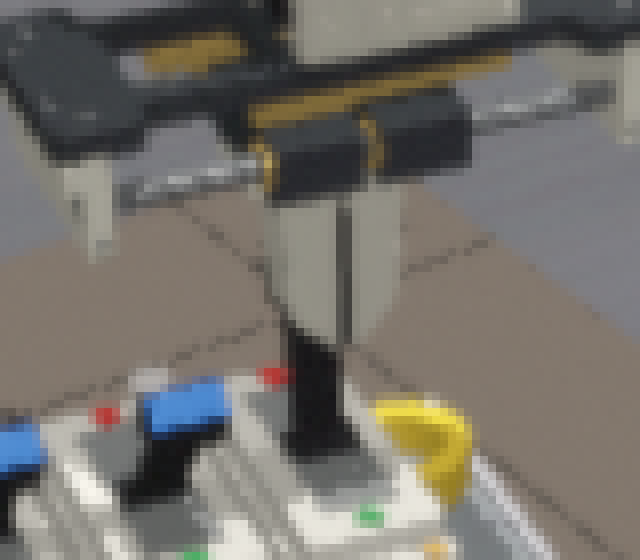

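>>> step_arm(
  plan=[
    {"wx": 0,"wy": 0,"wz": 0,"tx": -0.12,"ty": 0,"tz": 0.02,"hand": 0},
    {"wx": 0,"wy": 0,"wz": 0,"tx": -0.12,"ty": 0,"tz": 0.02,"hand": 0},
    {"wx": 0,"wy": 0,"wz": 0,"tx": -0.12,"ty": 0,"tz": 0.02,"hand": 0},
    {"wx": 0,"wy": 0,"wz": 0,"tx": -0.12,"ty": 0,"tz": 0.02,"hand": 0},
    {"wx": 0,"wy": 0,"wz": 0,"tx": -0.12,"ty": 0,"tz": 0.02,"hand": 0},
    {"wx": 0,"wy": 0,"wz": 0,"tx": -0.12,"ty": 0,"tz": 0.02,"hand": 0},
    {"wx": 0,"wy": 0,"wz": 0,"tx": -0.12,"ty": 0,"tz": 0.02,"hand": 0},
    {"wx": 0,"wy": 0,"wz": 0,"tx": -0.12,"ty": 0,"tz": 0.02,"hand": 0},
    {"wx": 0,"wy": 0,"wz": 0,"tx": -0.12,"ty": 0,"tz": 0.02,"hand": 0},
    {"wx": 0,"wy": 0,"wz": 0,"tx": -0.12,"ty": 0,"tz": 0.02,"hand": 0},
  ],
)

```text
clock: 9.45
position: [0.563, 0.1036, 0.1369]
ee_rot: [-3.133, 0.235, -0.002]
force: [4.8, -1.3, 0.1]
width: 0.002
```

```bash
python3 - <<'E'
from h import *
st();avg(6)
p,d=arm.get_image("scene");cv2.imwrite("pics/s7.png",cv2.resize(p[130:200,270:350,::-1],None,fx=8,fy=8,interpolation=cv2.INTER_NEAREST))
E
```

```text
t 9.45 brk x,y mm 3.0 0.53 z 136.86 F brk 4.97 -0.52 0.08 R [[0.989, -0.149, 0.002], [-0.149, -0.989, 0.0], [0.002, -0.0, -1.0]]
t 9.7 mean x y z Fx Fy Fz [2.8100e+00 5.5000e-01 1.3681e+02 3.7000e+00 1.1000e-01 5.5000e-01] std [0.1  0.02 0.03 0.63 0.8  0.4 ]
```

View pics/s7.png

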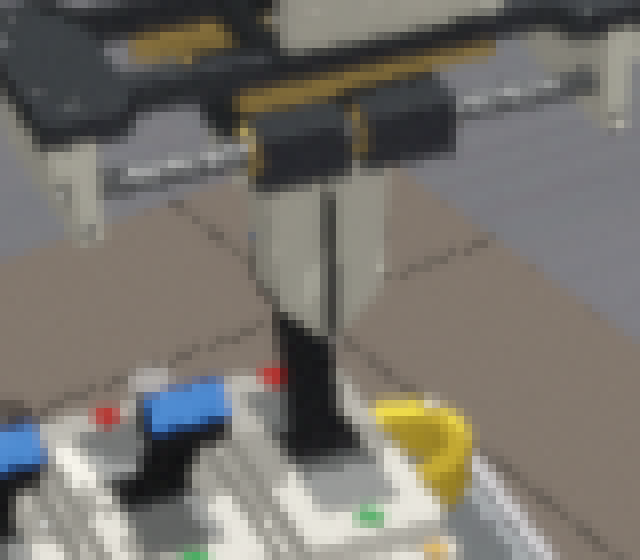

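>>> step_arm(
  plan=[
    {"wx": 0,"wy": 0,"wz": 0,"tx": -0.09,"ty": 0,"tz": 0.01,"hand": 0},
    {"wx": 0,"wy": 0,"wz": 0,"tx": -0.09,"ty": 0,"tz": 0.01,"hand": 0},
    {"wx": 0,"wy": 0,"wz": 0,"tx": -0.09,"ty": 0,"tz": 0.01,"hand": 0},
    {"wx": 0,"wy": 0,"wz": 0,"tx": -0.09,"ty": 0,"tz": 0.01,"hand": 0},
    {"wx": 0,"wy": 0,"wz": 0,"tx": -0.09,"ty": 0,"tz": 0.01,"hand": 0},
    {"wx": 0,"wy": 0,"wz": 0,"tx": -0.09,"ty": 0,"tz": 0.01,"hand": 0},
    {"wx": 0,"wy": 0,"wz": 0,"tx": -0.09,"ty": 0,"tz": 0.01,"hand": 0},
    {"wx": 0,"wy": 0,"wz": 0,"tx": -0.09,"ty": 0,"tz": 0.01,"hand": 0},
    {"wx": 0,"wy": 0,"wz": 0,"tx": -0.09,"ty": 0,"tz": 0.01,"hand": 0},
    {"wx": 0,"wy": 0,"wz": 0,"tx": -0.09,"ty": 0,"tz": 0.01,"hand": 0},
  ],
)

```text
clock: 10.58
position: [0.5535, 0.105, 0.1354]
ee_rot: [3.133, -0.235, 0.0]
force: [5.5, -1.2, -2.7]
width: 0.004
```

```bash
python3 - <<'E'
from h import *
st();avg(5)
p,d=arm.get_image("scene");cv2.imwrite("pics/s8.png",cv2.resize(p[130:200,270:350,::-1],None,fx=8,fy=8,interpolation=cv2.INTER_NEAREST))
E
```

```text
t 10.58 brk x,y mm -6.61 0.5 z 135.35 F brk 5.64 -0.34 -2.75 R [[0.989, -0.149, 0.0], [-0.149, -0.989, -0.0], [0.0, 0.0, -1.0]]
t 10.78 mean x y z Fx Fy Fz [-6.7400e+00  4.9000e-01  1.3534e+02  5.6200e+00 -1.3000e-01 -2.5000e+00] std [0.07 0.01 0.01 0.18 0.16 0.26]
```

View pics/s8.png

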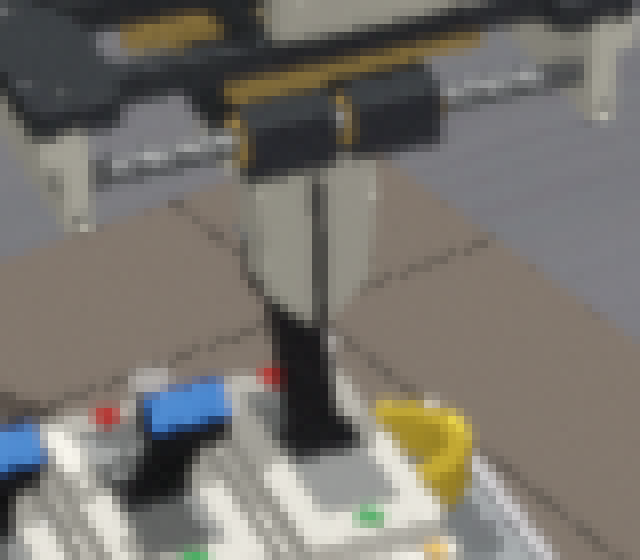

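>>> step_arm(
  plan=[
    {"wx": 0,"wy": 0,"wz": 0,"tx": -0.015,"ty": 0,"tz": 0.01,"hand": 0},
    {"wx": 0,"wy": 0,"wz": 0,"tx": -0.015,"ty": 0,"tz": 0.01,"hand": 0},
    {"wx": 0,"wy": 0,"wz": 0,"tx": -0.015,"ty": 0,"tz": 0.01,"hand": 0},
    {"wx": 0,"wy": 0,"wz": 0,"tx": -0.015,"ty": 0,"tz": 0.01,"hand": 0},
    {"wx": 0,"wy": 0,"wz": 0,"tx": -0.015,"ty": 0,"tz": 0.01,"hand": 0},
    {"wx": 0,"wy": 0,"wz": 0,"tx": -0.015,"ty": 0,"tz": 0.01,"hand": 0},
    {"wx": 0,"wy": 0,"wz": 0,"tx": -0.015,"ty": 0,"tz": 0.01,"hand": 0},
    {"wx": 0,"wy": 0,"wz": 0,"tx": -0.015,"ty": 0,"tz": 0.01,"hand": 0},
    {"wx": 0,"wy": 0,"wz": 0,"tx": 0,"ty": 0,"tz": 0,"hand": 0},
    {"wx": 0,"wy": 0,"wz": 0,"tx": 0,"ty": 0,"tz": 0,"hand": 0},
  ],
)

```text
clock: 11.67
position: [0.5526, 0.1051, 0.135]
ee_rot: [-3.133, 0.235, -0.001]
force: [5.6, -1.5, 1.2]
width: 0.005
```

```bash
python3 - <<'E'
from h import *
st();avg(3)
E
```

```text
t 11.67 brk x,y mm -7.54 0.53 z 135.0 F brk 5.78 -0.61 1.2 R [[0.989, -0.149, 0.001], [-0.149, -0.989, -0.0], [0.001, -0.0, -1.0]]
t 11.77 mean x y z Fx Fy Fz [ -7.54   0.52 135.02   4.91  -0.65   1.02] std [0.01 0.01 0.02 0.64 0.07 0.27]
```

>>> step_arm(
  plan=[
    {"wx": 0,"wy": 0,"wz": 0,"tx": -0.012,"ty": 0,"tz": 0.005,"hand": 0},
    {"wx": 0,"wy": 0,"wz": 0,"tx": -0.012,"ty": 0,"tz": 0.005,"hand": 0},
    {"wx": 0,"wy": 0,"wz": 0,"tx": -0.012,"ty": 0,"tz": 0.005,"hand": 0},
    {"wx": 0,"wy": 0,"wz": 0,"tx": -0.012,"ty": 0,"tz": 0.005,"hand": 0},
    {"wx": 0,"wy": 0,"wz": 0,"tx": -0.012,"ty": 0,"tz": 0.005,"hand": 0},
    {"wx": 0,"wy": 0,"wz": 0,"tx": -0.012,"ty": 0,"tz": 0.005,"hand": 0},
    {"wx": 0,"wy": 0,"wz": 0,"tx": -0.012,"ty": 0,"tz": 0.005,"hand": 0},
    {"wx": 0,"wy": 0,"wz": 0,"tx": -0.012,"ty": 0,"tz": 0.005,"hand": 0},
    {"wx": 0,"wy": 0,"wz": 0,"tx": -0.012,"ty": 0,"tz": 0.005,"hand": 0},
    {"wx": 0,"wy": 0,"wz": 0,"tx": -0.012,"ty": 0,"tz": 0.005,"hand": 0},
  ],
)

```text
clock: 12.6
position: [0.5512, 0.1054, 0.1344]
ee_rot: [-3.133, 0.235, -0.0]
force: [4.6, -1.5, 3.4]
width: 0.004
```

```bash
python3 - <<'E'
from h import *
st()
E
```

```text
t 12.6 brk x,y mm -9.0 0.57 z 134.36 F brk 4.8 -0.74 3.42 R [[0.989, -0.149, 0.0], [-0.149, -0.989, -0.0], [0.0, -0.0, -1.0]]
```

```bash
python3 - <<'E'
from h import *
w=lambda x,y,z:np.r_[O+ex*x/1e3+ey*y/1e3,z/1e3]
st();s=arm.observe();X=(s["position"][:2]-O)@ex*1e3
p,d=arm.get_image("scene");W=cloud("scene",d)
cv2.imwrite("pics/s9.png",cv2.resize(p[145:190,285:335,::-1],None,fx=12,fy=12,interpolation=cv2.INTER_NEAREST))
for z in(145,140,135,130,125,115):print(z,[proj("scene",w(X+dx,.5,z)).round(1).tolist() for dx in(0,10.5)])
B=lambda X:np.r_[((X[:2]-O)@ex*1e3),((X[:2]-O)@ey*1e3),X[2]*1e3]
for v in range(160,186,1): print(v,[(u,B(W[v,u]).round().astype(int).tolist()) for u in(304,306,308,310,312)])
p,d=arm.get_image("wrist");cv2.imwrite("pics/w9.png",cv2.resize(p[150:350,220:420,::-1],None,fx=3,fy=3,interpolation=cv2.INTER_NEAREST))
st()
E
```

```text
t 12.6 brk x,y mm -9.0 0.57 z 134.36 F brk 4.8 -0.74 3.42 R [[0.989, -0.149, 0.0], [-0.149, -0.989, -0.0], [0.0, -0.0, -1.0]]
145 [[307.9, 165.5], [309.4, 167.6]]
140 [[307.9, 167.2], [309.4, 169.3]]
135 [[308.0, 168.9], [309.5, 171.0]]
130 [[308.0, 170.5], [309.5, 172.6]]
125 [[308.1, 172.2], [309.6, 174.3]]
115 [[308.2, 175.5], [309.7, 177.6]]
160 [(304, [1, -13, 170]), (306, [1, -8, 169]), (308, [4, -3, 169]), (310, [0, 3, 166]), (312, [2, 8, 166])]
161 [(304, [1, -13, 167]), (306, [1, -8, 166]), (308, [1, -3, 165]), (310, [0, 3, 163]), (312, [2, 8, 163])]
162 [(304, [1, -13, 165]), (306, [0, -7, 163]), (308, [3, -3, 163]), (310, [-4, 5, 157]), (312, [1, 8, 159])]
163 [(304, [3, -14, 163]), (306, [3, -9, 161]), (308, [3, -3, 160]), (310, [-1, 3, 157]), (312, [2, 8, 157])]
164 [(304, [3, -14, 160]), (306, [4, -9, 160]), (308, [-2, -2, 154]), (310, [-2, 4, 153]), (312, [1, 8, 154])]
165 [(304, [-1, -13, 154]), (306, [0, -8, 154]), (308, [2, -3, 154]), (310, [-1, 3, 151]), (312, [1, 8, 150])]
166 [(304, [0, -13, 152]), (306, [4, -9, 154]), (308, [-1, -2, 149]), (310, [-1, 3, 148]), (
[... 1606 characters left out ...]
 101]), (312, [-22, 16, 89])]
181 [(304, [-26, -5, 89]), (306, [-6, -7, 102]), (308, [-6, -2, 100]), (310, [-7, 4, 98]), (312, [-14, 13, 91])]
182 [(304, [-18, -8, 92]), (306, [-4, -8, 100]), (308, [-3, -3, 99]), (310, [-4, 3, 97]), (312, [-4, 9, 95])]
183 [(304, [-16, -9, 90]), (306, [-6, -7, 96]), (308, [-5, -2, 95]), (310, [-2, 2, 96]), (312, [1, 6, 97])]
184 [(304, [-9, -11, 91]), (306, [0, -9, 97]), (308, [-1, -4, 95]), (310, [4, 0, 97]), (312, [2, 6, 94])]
185 [(304, [-7, -12, 90]), (306, [1, -10, 94]), (308, [2, -5, 94]), (310, [3, 0, 93]), (312, [7, 4, 95])]
t 12.7 brk x,y mm -9.06 0.55 z 134.33 F brk 4.42 -0.63 1.84 R [[0.989, -0.149, 0.0], [-0.149, -0.989, -0.0], [0.0, -0.0, -1.0]]
```

View pics/s9.png

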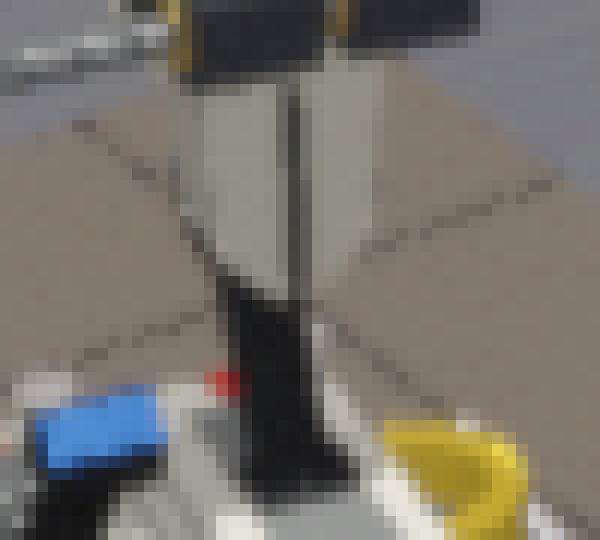

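View pics/w9.png

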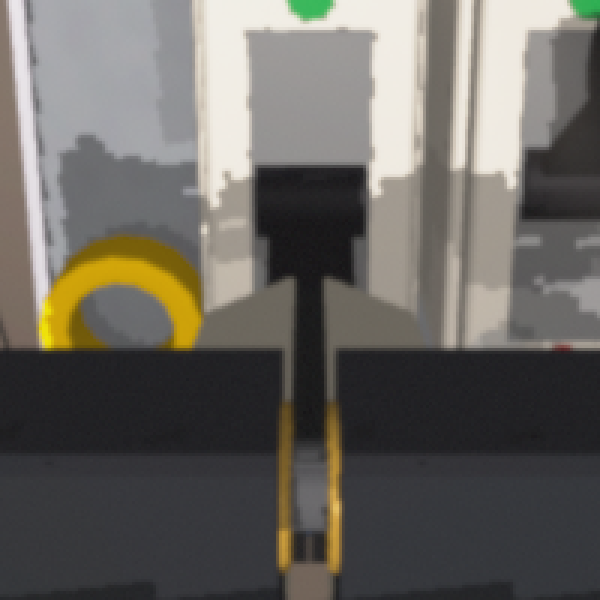

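Fingertips are about 9–10 mm below the bar centre, with a 2–3 mm gap to the stem, and the lever is at about −0.42. I'll keep z constant for a while so the tips stay clear of the stem, and creep on.

>>> step_arm(
  plan=[
    {"wx": 0,"wy": 0,"wz": 0,"tx": -0.012,"ty": 0,"tz": 0,"hand": 0},
    {"wx": 0,"wy": 0,"wz": 0,"tx": -0.012,"ty": 0,"tz": 0,"hand": 0},
    {"wx": 0,"wy": 0,"wz": 0,"tx": -0.012,"ty": 0,"tz": 0,"hand": 0},
    {"wx": 0,"wy": 0,"wz": 0,"tx": -0.012,"ty": 0,"tz": 0,"hand": 0},
    {"wx": 0,"wy": 0,"wz": 0,"tx": -0.012,"ty": 0,"tz": 0,"hand": 0},
    {"wx": 0,"wy": 0,"wz": 0,"tx": -0.012,"ty": 0,"tz": 0,"hand": 0},
    {"wx": 0,"wy": 0,"wz": 0,"tx": -0.012,"ty": 0,"tz": 0,"hand": 0},
    {"wx": 0,"wy": 0,"wz": 0,"tx": -0.012,"ty": 0,"tz": 0,"hand": 0},
    {"wx": 0,"wy": 0,"wz": 0,"tx": -0.012,"ty": 0,"tz": 0,"hand": 0},
    {"wx": 0,"wy": 0,"wz": 0,"tx": -0.012,"ty": 0,"tz": 0,"hand": 0},
  ],
)

```text
clock: 13.53
position: [0.5498, 0.1056, 0.134]
ee_rot: [3.133, -0.235, -0.001]
force: [4.6, 0.3, -0.4]
width: 0.005
```

```bash
python3 - <<'E'
from h import *
st()
E
```

```text
t 13.53 brk x,y mm -10.39 0.54 z 134.02 F brk 4.47 1.02 -0.4 R [[0.989, -0.149, -0.0], [-0.149, -0.989, -0.0], [-0.0, 0.0, -1.0]]
```

>>> step_arm(
  plan=[
    {"wx": 0,"wy": 0,"wz": 0,"tx": -0.013,"ty": 0,"tz": 0,"hand": 0},
    {"wx": 0,"wy": 0,"wz": 0,"tx": -0.013,"ty": 0,"tz": 0,"hand": 0},
    {"wx": 0,"wy": 0,"wz": 0,"tx": -0.013,"ty": 0,"tz": 0,"hand": 0},
    {"wx": 0,"wy": 0,"wz": 0,"tx": -0.013,"ty": 0,"tz": 0,"hand": 0},
    {"wx": 0,"wy": 0,"wz": 0,"tx": -0.013,"ty": 0,"tz": 0,"hand": 0},
    {"wx": 0,"wy": 0,"wz": 0,"tx": -0.013,"ty": 0,"tz": 0,"hand": 0},
    {"wx": 0,"wy": 0,"wz": 0,"tx": -0.013,"ty": 0,"tz": 0,"hand": 0},
    {"wx": 0,"wy": 0,"wz": 0,"tx": -0.013,"ty": 0,"tz": 0,"hand": 0},
    {"wx": 0,"wy": 0,"wz": 0,"tx": -0.013,"ty": 0,"tz": 0,"hand": 0},
    {"wx": 0,"wy": 0,"wz": 0,"tx": -0.013,"ty": 0,"tz": 0,"hand": 0},
  ],
)

```text
clock: 14.37
position: [0.5487, 0.1057, 0.1339]
ee_rot: [3.133, -0.235, -0.0]
force: [6.3, -0.7, -3.7]
width: 0.009
```

>>> step_arm(
  plan=[
    {"wx": 0,"wy": 0,"wz": 0,"tx": -0.012,"ty": 0,"tz": 0.003,"hand": 0},
    {"wx": 0,"wy": 0,"wz": 0,"tx": -0.012,"ty": 0,"tz": 0.003,"hand": 0},
    {"wx": 0,"wy": 0,"wz": 0,"tx": -0.012,"ty": 0,"tz": 0.003,"hand": 0},
    {"wx": 0,"wy": 0,"wz": 0,"tx": -0.012,"ty": 0,"tz": 0.003,"hand": 0},
    {"wx": 0,"wy": 0,"wz": 0,"tx": -0.012,"ty": 0,"tz": 0.003,"hand": 0},
    {"wx": 0,"wy": 0,"wz": 0,"tx": -0.012,"ty": 0,"tz": 0.003,"hand": 0},
    {"wx": 0,"wy": 0,"wz": 0,"tx": -0.012,"ty": 0,"tz": 0.003,"hand": 0},
    {"wx": 0,"wy": 0,"wz": 0,"tx": -0.012,"ty": 0,"tz": 0.003,"hand": 0},
    {"wx": 0,"wy": 0,"wz": 0,"tx": -0.012,"ty": 0,"tz": 0.003,"hand": 0},
    {"wx": 0,"wy": 0,"wz": 0,"tx": -0.012,"ty": 0,"tz": 0.003,"hand": 0},
  ],
)

```text
clock: 15.2
position: [0.5474, 0.1059, 0.1335]
ee_rot: [3.133, -0.235, -0.001]
force: [6.3, -0.0, -3.5]
width: 0.005
```

```bash
python3 - <<'E'
from h import *
st()
E
```

```text
t 15.2 brk x,y mm -12.85 0.48 z 133.52 F brk 6.23 0.9 -3.5 R [[0.989, -0.149, -0.0], [-0.149, -0.989, -0.0], [-0.0, 0.0, -1.0]]
```

>>> step_arm(
  plan=[
    {"wx": 0,"wy": 0,"wz": 0,"tx": -0.012,"ty": 0,"tz": 0.004,"hand": 0},
    {"wx": 0,"wy": 0,"wz": 0,"tx": -0.012,"ty": 0,"tz": 0.004,"hand": 0},
    {"wx": 0,"wy": 0,"wz": 0,"tx": -0.012,"ty": 0,"tz": 0.004,"hand": 0},
    {"wx": 0,"wy": 0,"wz": 0,"tx": -0.012,"ty": 0,"tz": 0.004,"hand": 0},
    {"wx": 0,"wy": 0,"wz": 0,"tx": -0.012,"ty": 0,"tz": 0.004,"hand": 0},
    {"wx": 0,"wy": 0,"wz": 0,"tx": -0.012,"ty": 0,"tz": 0.004,"hand": 0},
    {"wx": 0,"wy": 0,"wz": 0,"tx": -0.012,"ty": 0,"tz": 0.004,"hand": 0},
    {"wx": 0,"wy": 0,"wz": 0,"tx": -0.012,"ty": 0,"tz": 0.004,"hand": 0},
    {"wx": 0,"wy": 0,"wz": 0,"tx": -0.012,"ty": 0,"tz": 0.004,"hand": 0},
    {"wx": 0,"wy": 0,"wz": 0,"tx": -0.012,"ty": 0,"tz": 0.004,"hand": 0},
  ],
)

```text
clock: 16.03
position: [0.5465, 0.106, 0.1332]
ee_rot: [3.133, -0.235, 0.0]
force: [6.8, -0.4, -2.7]
width: 0.006
```

>>> step_arm(
  plan=[
    {"wx": 0,"wy": 0,"wz": 0,"tx": 0,"ty": 0,"tz": 0,"hand": 0},
    {"wx": 0,"wy": 0,"wz": 0,"tx": 0,"ty": 0,"tz": 0,"hand": 0},
    {"wx": 0,"wy": 0,"wz": 0,"tx": -0.01,"ty": 0,"tz": 0.004,"hand": 0},
    {"wx": 0,"wy": 0,"wz": 0,"tx": -0.01,"ty": 0,"tz": 0.004,"hand": 0},
    {"wx": 0,"wy": 0,"wz": 0,"tx": -0.01,"ty": 0,"tz": 0.004,"hand": 0},
    {"wx": 0,"wy": 0,"wz": 0,"tx": -0.01,"ty": 0,"tz": 0.004,"hand": 0},
    {"wx": 0,"wy": 0,"wz": 0,"tx": -0.01,"ty": 0,"tz": 0.004,"hand": 0},
    {"wx": 0,"wy": 0,"wz": 0,"tx": -0.01,"ty": 0,"tz": 0.004,"hand": 0},
    {"wx": 0,"wy": 0,"wz": 0,"tx": -0.01,"ty": 0,"tz": 0.004,"hand": 0},
    {"wx": 0,"wy": 0,"wz": 0,"tx": -0.01,"ty": 0,"tz": 0.004,"hand": 0},
  ],
)

```text
clock: 16.87
position: [0.5455, 0.1061, 0.1329]
ee_rot: [3.133, -0.235, -0.0]
force: [6.4, -1.4, -2.8]
width: 0.003
```

>>> step_arm(
  plan=[
    {"wx": 0,"wy": 0,"wz": 0,"tx": -0.012,"ty": 0,"tz": 0.005,"hand": 0},
    {"wx": 0,"wy": 0,"wz": 0,"tx": -0.012,"ty": 0,"tz": 0.005,"hand": 0},
    {"wx": 0,"wy": 0,"wz": 0,"tx": -0.012,"ty": 0,"tz": 0.005,"hand": 0},
    {"wx": 0,"wy": 0,"wz": 0,"tx": -0.012,"ty": 0,"tz": 0.005,"hand": 0},
    {"wx": 0,"wy": 0,"wz": 0,"tx": -0.012,"ty": 0,"tz": 0.005,"hand": 0},
    {"wx": 0,"wy": 0,"wz": 0,"tx": -0.012,"ty": 0,"tz": 0.005,"hand": 0},
    {"wx": 0,"wy": 0,"wz": 0,"tx": -0.012,"ty": 0,"tz": 0.005,"hand": 0},
    {"wx": 0,"wy": 0,"wz": 0,"tx": -0.012,"ty": 0,"tz": 0.005,"hand": 0},
    {"wx": 0,"wy": 0,"wz": 0,"tx": -0.012,"ty": 0,"tz": 0.005,"hand": 0},
    {"wx": 0,"wy": 0,"wz": 0,"tx": -0.012,"ty": 0,"tz": 0.005,"hand": 0},
  ],
)

```text
clock: 17.7
position: [0.5446, 0.1063, 0.1325]
ee_rot: [3.133, -0.235, 0.001]
force: [7.3, -1.3, -2.4]
width: 0.006
```

>>> step_arm(
  plan=[
    {"wx": 0,"wy": 0,"wz": 0,"tx": -0.012,"ty": 0,"tz": 0.006,"hand": 0},
    {"wx": 0,"wy": 0,"wz": 0,"tx": -0.012,"ty": 0,"tz": 0.006,"hand": 0},
    {"wx": 0,"wy": 0,"wz": 0,"tx": -0.012,"ty": 0,"tz": 0.006,"hand": 0},
    {"wx": 0,"wy": 0,"wz": 0,"tx": -0.012,"ty": 0,"tz": 0.006,"hand": 0},
    {"wx": 0,"wy": 0,"wz": 0,"tx": -0.012,"ty": 0,"tz": 0.006,"hand": 0},
    {"wx": 0,"wy": 0,"wz": 0,"tx": -0.012,"ty": 0,"tz": 0.006,"hand": 0},
    {"wx": 0,"wy": 0,"wz": 0,"tx": -0.012,"ty": 0,"tz": 0.006,"hand": 0},
    {"wx": 0,"wy": 0,"wz": 0,"tx": -0.012,"ty": 0,"tz": 0.006,"hand": 0},
    {"wx": 0,"wy": 0,"wz": 0,"tx": -0.012,"ty": 0,"tz": 0.006,"hand": 0},
    {"wx": 0,"wy": 0,"wz": 0,"tx": -0.012,"ty": 0,"tz": 0.006,"hand": 0},
  ],
)

```text
clock: 18.53
position: [0.5433, 0.1065, 0.1319]
ee_rot: [3.133, -0.235, 0.0]
force: [6.3, -0.6, -1.9]
width: 0.002
```

```bash
python3 - <<'E'
from h import *
st();avg(3)
E
```

```text
t 18.53 brk x,y mm -16.93 0.45 z 131.94 F brk 6.28 0.36 -1.92 R [[0.989, -0.149, 0.0], [-0.149, -0.989, -0.0], [0.0, 0.0, -1.0]]
t 18.63 mean x y z Fx Fy Fz [-16.97   0.46 131.92   6.38   0.17  -1.84] std [0.03 0.01 0.01 0.61 0.16 0.36]
```

>>> step_arm(
  plan=[
    {"wx": 0,"wy": 0,"wz": 0,"tx": -0.013,"ty": 0,"tz": 0.006,"hand": 0},
    {"wx": 0,"wy": 0,"wz": 0,"tx": -0.013,"ty": 0,"tz": 0.006,"hand": 0},
    {"wx": 0,"wy": 0,"wz": 0,"tx": -0.013,"ty": 0,"tz": 0.006,"hand": 0},
    {"wx": 0,"wy": 0,"wz": 0,"tx": -0.013,"ty": 0,"tz": 0.006,"hand": 0},
    {"wx": 0,"wy": 0,"wz": 0,"tx": -0.013,"ty": 0,"tz": 0.006,"hand": 0},
    {"wx": 0,"wy": 0,"wz": 0,"tx": -0.013,"ty": 0,"tz": 0.006,"hand": 0},
    {"wx": 0,"wy": 0,"wz": 0,"tx": -0.013,"ty": 0,"tz": 0.006,"hand": 0},
    {"wx": 0,"wy": 0,"wz": 0,"tx": -0.013,"ty": 0,"tz": 0.006,"hand": 0},
    {"wx": 0,"wy": 0,"wz": 0,"tx": -0.013,"ty": 0,"tz": 0.006,"hand": 0},
    {"wx": 0,"wy": 0,"wz": 0,"tx": -0.013,"ty": 0,"tz": 0.006,"hand": 0},
  ],
)

```text
clock: 19.47
position: [0.5419, 0.1068, 0.1313]
ee_rot: [3.133, -0.235, 0.0]
force: [6.7, -1.3, -1.7]
width: 0.007
```

>>> step_arm(
  plan=[
    {"wx": 0,"wy": 0,"wz": 0,"tx": -0.013,"ty": 0,"tz": 0.007,"hand": 0},
    {"wx": 0,"wy": 0,"wz": 0,"tx": -0.013,"ty": 0,"tz": 0.007,"hand": 0},
    {"wx": 0,"wy": 0,"wz": 0,"tx": -0.013,"ty": 0,"tz": 0.007,"hand": 0},
    {"wx": 0,"wy": 0,"wz": 0,"tx": -0.013,"ty": 0,"tz": 0.007,"hand": 0},
    {"wx": 0,"wy": 0,"wz": 0,"tx": -0.013,"ty": 0,"tz": 0.007,"hand": 0},
    {"wx": 0,"wy": 0,"wz": 0,"tx": -0.013,"ty": 0,"tz": 0.007,"hand": 0},
    {"wx": 0,"wy": 0,"wz": 0,"tx": -0.013,"ty": 0,"tz": 0.007,"hand": 0},
    {"wx": 0,"wy": 0,"wz": 0,"tx": -0.013,"ty": 0,"tz": 0.007,"hand": 0},
    {"wx": 0,"wy": 0,"wz": 0,"tx": -0.013,"ty": 0,"tz": 0.007,"hand": 0},
    {"wx": 0,"wy": 0,"wz": 0,"tx": -0.013,"ty": 0,"tz": 0.007,"hand": 0},
  ],
)

```text
clock: 20.3
position: [0.5406, 0.1069, 0.1306]
ee_rot: [3.133, -0.235, -0.0]
force: [5.4, -0.5, -1.4]
width: 0.005
```

>>> step_arm(
  plan=[
    {"wx": 0,"wy": 0,"wz": 0,"tx": -0.013,"ty": 0,"tz": 0.007,"hand": 0},
    {"wx": 0,"wy": 0,"wz": 0,"tx": -0.013,"ty": 0,"tz": 0.007,"hand": 0},
    {"wx": 0,"wy": 0,"wz": 0,"tx": -0.013,"ty": 0,"tz": 0.007,"hand": 0},
    {"wx": 0,"wy": 0,"wz": 0,"tx": -0.013,"ty": 0,"tz": 0.007,"hand": 0},
    {"wx": 0,"wy": 0,"wz": 0,"tx": -0.013,"ty": 0,"tz": 0.007,"hand": 0},
    {"wx": 0,"wy": 0,"wz": 0,"tx": -0.013,"ty": 0,"tz": 0.007,"hand": 0},
    {"wx": 0,"wy": 0,"wz": 0,"tx": -0.013,"ty": 0,"tz": 0.007,"hand": 0},
    {"wx": 0,"wy": 0,"wz": 0,"tx": -0.013,"ty": 0,"tz": 0.007,"hand": 0},
    {"wx": 0,"wy": 0,"wz": 0,"tx": -0.013,"ty": 0,"tz": 0.007,"hand": 0},
    {"wx": 0,"wy": 0,"wz": 0,"tx": -0.013,"ty": 0,"tz": 0.007,"hand": 0},
  ],
)

```text
clock: 21.13
position: [0.5395, 0.107, 0.13]
ee_rot: [3.133, -0.235, 0.0]
force: [6.0, -1.0, -2.6]
width: 0.002
```

```bash
python3 - <<'E'
from h import *
st()
p,d=arm.get_image("scene");W=cloud("scene",d)
B=lambda X:np.r_[((X[:2]-O)@ex*1e3),((X[:2]-O)@ey*1e3),X[2]*1e3]
for v in range(162,176,1): print(v,[(u,B(W[v,u]).round().astype(int).tolist()) for u in(303,304,305,306,307,308)])
cv2.imwrite("pics/s10.png",cv2.resize(p[145:190,285:335,::-1],None,fx=12,fy=12,interpolation=cv2.INTER_NEAREST))
E
```

```text
t 21.13 brk x,y mm -20.83 0.43 z 129.97 F brk 6.09 -0.13 -2.62 R [[0.989, -0.149, 0.0], [-0.149, -0.989, -0.0], [0.0, 0.0, -1.0]]
162 [(303, [-16, -10, 154]), (304, [-9, -10, 158]), (305, [-7, -7, 158]), (306, [-11, -4, 155]), (307, [-12, 0, 154]), (308, [-11, 2, 154])]
163 [(303, [-8, -12, 156]), (304, [-9, -9, 155]), (305, [-7, -8, 156]), (306, [-12, -3, 151]), (307, [-12, 0, 151]), (308, [-13, 2, 150])]
164 [(303, [-11, -12, 152]), (304, [-8, -10, 153]), (305, [-10, -7, 151]), (306, [-12, -3, 149]), (307, [-13, 0, 147]), (308, [-9, 1, 149])]
165 [(303, [-11, -12, 148]), (304, [-12, -9, 147]), (305, [-10, -7, 148]), (306, [-10, -4, 147]), (307, [-13, 0, 144]), (308, [-10, 1, 145])]
166 [(303, [-8, -13, 148]), (304, [-7, -10, 147]), (305, [-9, -7, 145]), (306, [-11, -4, 144]), (307, [-13, 0, 142]), (308, [-14, 3, 140])]
167 [(303, [-30, -5, 130]), (304, [-11, -9, 142]), (305, [-11, -7, 142]), (306, [-9, -5, 142]), (307, [-14, 0, 138]), (308, [-12, 2, 139])]
168 [(303, [-30, -5, 127]), (304, [-27, -3, 128]), (305, [-10, -7, 139]), (306, [-11, -4, 138]), (307, [-10, -2, 138]), (308, [
[... 298 characters left out ...]
1 [(303, [-26, -7, 121]), (304, [-23, -5, 122]), (305, [-26, -2, 119]), (306, [-25, 1, 119]), (307, [-24, 3, 119]), (308, [-24, 6, 118])]
172 [(303, [-21, -9, 121]), (304, [-25, -5, 118]), (305, [-24, -2, 117]), (306, [-23, 0, 117]), (307, [-22, 3, 117]), (308, [-22, 5, 116])]
173 [(303, [-23, -8, 116]), (304, [-22, -6, 116]), (305, [-22, -3, 115]), (306, [-19, -2, 117]), (307, [-24, 3, 113]), (308, [-20, 4, 115])]
174 [(303, [-20, -9, 115]), (304, [-22, -6, 113]), (305, [-20, -4, 114]), (306, [-20, -1, 113]), (307, [-17, 0, 115]), (308, [-17, 3, 114])]
175 [(303, [-22, -9, 111]), (304, [-21, -6, 111]), (305, [-18, -5, 112]), (306, [-21, -1, 110]), (307, [-19, 1, 110]), (308, [-19, 4, 109])]
```

View pics/s10.png

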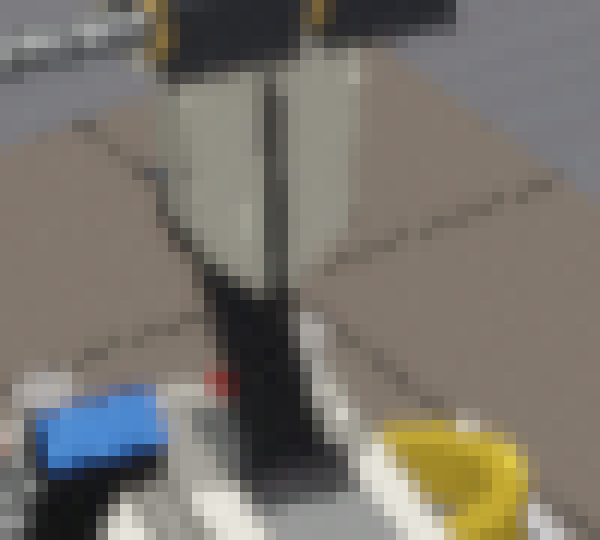

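>>> step_arm(
  plan=[
    {"wx": 0,"wy": 0,"wz": 0,"tx": -0.013,"ty": 0,"tz": 0.01,"hand": 0},
    {"wx": 0,"wy": 0,"wz": 0,"tx": -0.013,"ty": 0,"tz": 0.01,"hand": 0},
    {"wx": 0,"wy": 0,"wz": 0,"tx": -0.013,"ty": 0,"tz": 0.01,"hand": 0},
    {"wx": 0,"wy": 0,"wz": 0,"tx": -0.013,"ty": 0,"tz": 0.01,"hand": 0},
    {"wx": 0,"wy": 0,"wz": 0,"tx": -0.013,"ty": 0,"tz": 0.01,"hand": 0},
    {"wx": 0,"wy": 0,"wz": 0,"tx": -0.013,"ty": 0,"tz": 0.01,"hand": 0},
    {"wx": 0,"wy": 0,"wz": 0,"tx": -0.013,"ty": 0,"tz": 0.01,"hand": 0},
    {"wx": 0,"wy": 0,"wz": 0,"tx": -0.013,"ty": 0,"tz": 0.01,"hand": 0},
    {"wx": 0,"wy": 0,"wz": 0,"tx": -0.013,"ty": 0,"tz": 0.01,"hand": 0},
    {"wx": 0,"wy": 0,"wz": 0,"tx": -0.013,"ty": 0,"tz": 0.01,"hand": 0},
  ],
)

```text
clock: 22.02
position: [0.538, 0.1073, 0.1291]
ee_rot: [3.133, -0.235, 0.0]
force: [5.3, -1.5, -0.7]
width: 0.004
```

>>> step_arm(
  plan=[
    {"wx": 0,"wy": 0,"wz": 0,"tx": -0.013,"ty": 0,"tz": 0.009,"hand": 0},
    {"wx": 0,"wy": 0,"wz": 0,"tx": -0.013,"ty": 0,"tz": 0.009,"hand": 0},
    {"wx": 0,"wy": 0,"wz": 0,"tx": -0.013,"ty": 0,"tz": 0.009,"hand": 0},
    {"wx": 0,"wy": 0,"wz": 0,"tx": -0.013,"ty": 0,"tz": 0.009,"hand": 0},
    {"wx": 0,"wy": 0,"wz": 0,"tx": -0.013,"ty": 0,"tz": 0.009,"hand": 0},
    {"wx": 0,"wy": 0,"wz": 0,"tx": -0.013,"ty": 0,"tz": 0.009,"hand": 0},
    {"wx": 0,"wy": 0,"wz": 0,"tx": -0.013,"ty": 0,"tz": 0.009,"hand": 0},
    {"wx": 0,"wy": 0,"wz": 0,"tx": -0.013,"ty": 0,"tz": 0.009,"hand": 0},
    {"wx": 0,"wy": 0,"wz": 0,"tx": -0.013,"ty": 0,"tz": 0.009,"hand": 0},
    {"wx": 0,"wy": 0,"wz": 0,"tx": -0.013,"ty": 0,"tz": 0.009,"hand": 0},
  ],
)

```text
clock: 22.85
position: [0.5367, 0.1075, 0.1282]
ee_rot: [3.133, -0.235, -0.0]
force: [5.1, -1.3, 0.1]
width: 0.004
```

>>> step_arm(
  plan=[
    {"wx": 0,"wy": 0,"wz": 0,"tx": -0.013,"ty": 0,"tz": 0.01,"hand": 0},
    {"wx": 0,"wy": 0,"wz": 0,"tx": -0.013,"ty": 0,"tz": 0.01,"hand": 0},
    {"wx": 0,"wy": 0,"wz": 0,"tx": -0.013,"ty": 0,"tz": 0.01,"hand": 0},
    {"wx": 0,"wy": 0,"wz": 0,"tx": -0.013,"ty": 0,"tz": 0.01,"hand": 0},
    {"wx": 0,"wy": 0,"wz": 0,"tx": -0.013,"ty": 0,"tz": 0.01,"hand": 0},
    {"wx": 0,"wy": 0,"wz": 0,"tx": -0.013,"ty": 0,"tz": 0.01,"hand": 0},
    {"wx": 0,"wy": 0,"wz": 0,"tx": -0.013,"ty": 0,"tz": 0.01,"hand": 0},
    {"wx": 0,"wy": 0,"wz": 0,"tx": -0.013,"ty": 0,"tz": 0.01,"hand": 0},
    {"wx": 0,"wy": 0,"wz": 0,"tx": -0.013,"ty": 0,"tz": 0.01,"hand": 0},
    {"wx": 0,"wy": 0,"wz": 0,"tx": -0.013,"ty": 0,"tz": 0.01,"hand": 0},
  ],
)

```text
clock: 23.68
position: [0.5356, 0.1077, 0.1275]
ee_rot: [3.133, -0.235, 0.001]
force: [3.5, -0.8, 0.6]
width: 0.006
```

>>> step_arm(
  plan=[
    {"wx": 0,"wy": 0,"wz": 0,"tx": -0.012,"ty": 0,"tz": 0.01,"hand": 0},
    {"wx": 0,"wy": 0,"wz": 0,"tx": -0.012,"ty": 0,"tz": 0.01,"hand": 0},
    {"wx": 0,"wy": 0,"wz": 0,"tx": -0.012,"ty": 0,"tz": 0.01,"hand": 0},
    {"wx": 0,"wy": 0,"wz": 0,"tx": -0.012,"ty": 0,"tz": 0.01,"hand": 0},
    {"wx": 0,"wy": 0,"wz": 0,"tx": -0.012,"ty": 0,"tz": 0.01,"hand": 0},
    {"wx": 0,"wy": 0,"wz": 0,"tx": -0.012,"ty": 0,"tz": 0.01,"hand": 0},
    {"wx": 0,"wy": 0,"wz": 0,"tx": -0.012,"ty": 0,"tz": 0.01,"hand": 0},
    {"wx": 0,"wy": 0,"wz": 0,"tx": -0.012,"ty": 0,"tz": 0.01,"hand": 0},
    {"wx": 0,"wy": 0,"wz": 0,"tx": -0.012,"ty": 0,"tz": 0.01,"hand": 0},
    {"wx": 0,"wy": 0,"wz": 0,"tx": -0.012,"ty": 0,"tz": 0.01,"hand": 0},
  ],
)

```text
clock: 24.52
position: [0.535, 0.1079, 0.1267]
ee_rot: [-3.133, 0.235, -0.003]
force: [5.9, -2.4, 3.9]
width: 0.002
```

```bash
python3 - <<'E'
from h import *
st()
p,d=arm.get_image("scene");W=cloud("scene",d)
B=lambda X:np.r_[((X[:2]-O)@ex*1e3),((X[:2]-O)@ey*1e3),X[2]*1e3]
for v in range(164,174,1): print(v,[(u,B(W[v,u]).round().astype(int).tolist()) for u in(302,304,305,306,307,308)])
cv2.imwrite("pics/s11.png",cv2.resize(p[145:190,285:335,::-1],None,fx=12,fy=12,interpolation=cv2.INTER_NEAREST))
avg(4)
E
```

```text
t 24.52 brk x,y mm -25.36 0.6 z 126.71 F brk 6.18 -1.49 3.94 R [[0.989, -0.149, 0.002], [-0.149, -0.989, 0.0], [0.002, -0.0, -1.0]]
164 [(302, [-18, -12, 147]), (304, [-16, -7, 147]), (305, [-16, -4, 146]), (306, [-16, -2, 146]), (307, [-18, 2, 144]), (308, [-13, 3, 147])]
165 [(302, [-14, -13, 147]), (304, [-16, -7, 145]), (305, [-16, -5, 144]), (306, [-14, -3, 145]), (307, [-14, 0, 143]), (308, [-15, 3, 142])]
166 [(302, [-15, -13, 143]), (304, [-16, -7, 141]), (305, [-15, -5, 141]), (306, [-15, -2, 141]), (307, [-15, 0, 140]), (308, [-12, 2, 141])]
167 [(302, [-39, -5, 124]), (304, [-14, -8, 140]), (305, [-13, -6, 140]), (306, [-15, -3, 138]), (307, [-15, 0, 137]), (308, [-14, 3, 137])]
168 [(302, [-33, -7, 125]), (304, [-18, -7, 134]), (305, [-16, -5, 135]), (306, [-13, -3, 136]), (307, [-18, 1, 132]), (308, [-13, 2, 135])]
169 [(302, [-30, -8, 124]), (304, [-36, -1, 119]), (305, [-30, 0, 122]), (306, [-15, -3, 132]), (307, [-33, 7, 118]), (308, [-30, 8, 120])]
170 [(302, [-33, -7, 119]), (304, [-30, -3, 120]), (305, [-29, 0, 120]), (306, [-25, 1, 122]), (307, [-32, 6, 117]), (308, [-30, 8, 117])]
171 [(302, [-29, -9, 119]), (304, [-28, -4, 118]), (305, [-27, -1, 118]), (306, [-26, 1, 118]), (307, [-29, 5, 115]), (308, [-28, 7, 115])]
172 [(302, [-27, -9, 117]), (304, [-27, -4, 116]), (305, [-27, -1, 115]), (306, [-24, 1, 116]), (307, [-24, 3, 116]), (308, [-26, 7, 114])]
173 [(302, [-29, -9, 113]), (304, [-22, -6, 116]), (305, [-23, -3, 115]), (306, [-24, 0, 113]), (307, [-26, 4, 111]), (308, [-24, 6, 112])]
t 24.72 mean x y z Fx Fy Fz [-25.34   0.61 126.72   6.39  -0.61   3.13] std [0.01 0.01 0.02 0.27 0.28 0.54]
```

View pics/s11.png

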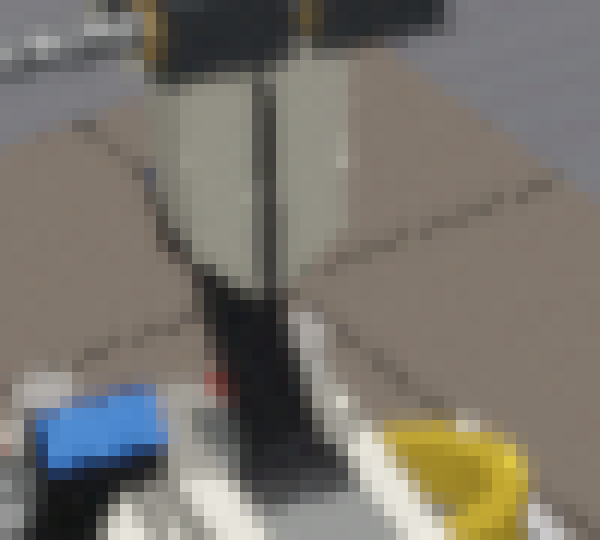

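The lever stopped moving at x ≈ −25.35 (θ ≈ −0.70) and force is building, so this looks like the OFF stop. I'll relieve the vertical rub and raise the push in small steps.

>>> step_arm(
  plan=[
    {"wx": 0,"wy": 0,"wz": 0,"tx": -0.01,"ty": 0,"tz": -0.01,"hand": 0},
    {"wx": 0,"wy": 0,"wz": 0,"tx": -0.01,"ty": 0,"tz": -0.01,"hand": 0},
    {"wx": 0,"wy": 0,"wz": 0,"tx": -0.01,"ty": 0,"tz": -0.01,"hand": 0},
    {"wx": 0,"wy": 0,"wz": 0,"tx": -0.01,"ty": 0,"tz": -0.01,"hand": 0},
    {"wx": 0,"wy": 0,"wz": 0,"tx": -0.01,"ty": 0,"tz": 0,"hand": 0},
    {"wx": 0,"wy": 0,"wz": 0,"tx": -0.01,"ty": 0,"tz": 0,"hand": 0},
    {"wx": 0,"wy": 0,"wz": 0,"tx": -0.01,"ty": 0,"tz": 0,"hand": 0},
    {"wx": 0,"wy": 0,"wz": 0,"tx": -0.01,"ty": 0,"tz": 0,"hand": 0},
    {"wx": 0,"wy": 0,"wz": 0,"tx": 0,"ty": 0,"tz": 0,"hand": 0},
    {"wx": 0,"wy": 0,"wz": 0,"tx": 0,"ty": 0,"tz": 0,"hand": 0},
  ],
)

```text
clock: 25.55
position: [0.5349, 0.1079, 0.1269]
ee_rot: [-3.132, 0.235, -0.004]
force: [10.0, -2.5, -1.7]
width: 0.006
```

```bash
python3 - <<'E'
from h import *
st();avg(4)
E
```

```text
t 25.55 brk x,y mm -25.46 0.57 z 126.89 F brk 10.32 -1.01 -1.73 R [[0.989, -0.149, 0.003], [-0.149, -0.989, 0.0], [0.003, -0.001, -1.0]]
t 25.7 mean x y z Fx Fy Fz [-25.47   0.58 126.9   10.12  -0.54  -1.79] std [0.01 0.02 0.01 0.42 0.62 0.23]
```

>>> step_arm(
  plan=[
    {"wx": 0,"wy": 0,"wz": 0,"tx": -0.015,"ty": 0,"tz": 0.005,"hand": 0},
    {"wx": 0,"wy": 0,"wz": 0,"tx": -0.015,"ty": 0,"tz": 0.005,"hand": 0},
    {"wx": 0,"wy": 0,"wz": 0,"tx": -0.015,"ty": 0,"tz": 0.005,"hand": 0},
    {"wx": 0,"wy": 0,"wz": 0,"tx": -0.015,"ty": 0,"tz": 0,"hand": 0},
    {"wx": 0,"wy": 0,"wz": 0,"tx": -0.015,"ty": 0,"tz": 0,"hand": 0},
    {"wx": 0,"wy": 0,"wz": 0,"tx": -0.015,"ty": 0,"tz": 0,"hand": 0},
    {"wx": 0,"wy": 0,"wz": 0,"tx": -0.015,"ty": 0,"tz": 0,"hand": 0},
    {"wx": 0,"wy": 0,"wz": 0,"tx": 0,"ty": 0,"tz": 0,"hand": 0},
    {"wx": 0,"wy": 0,"wz": 0,"tx": 0,"ty": 0,"tz": 0,"hand": 0},
    {"wx": 0,"wy": 0,"wz": 0,"tx": 0,"ty": 0,"tz": 0,"hand": 0},
  ],
)

```text
clock: 26.53
position: [0.5347, 0.1079, 0.1269]
ee_rot: [-3.132, 0.236, -0.006]
force: [12.0, -2.2, -4.9]
width: 0.002
```

```bash
python3 - <<'E'
from h import *
st();avg(6)
E
```

```text
t 26.53 brk x,y mm -25.68 0.59 z 126.87 F brk 12.24 -0.34 -4.91 R [[0.989, -0.15, 0.004], [-0.15, -0.989, 0.0], [0.004, -0.001, -1.0]]
t 26.78 mean x y z Fx Fy Fz [-25.7    0.58 126.86  12.5   -0.15  -4.27] std [0.02 0.01 0.01 0.42 0.19 0.34]
```

>>> step_arm(
  plan=[
    {"wx": 0,"wy": 0,"wz": 0,"tx": -0.01,"ty": 0,"tz": 0.01,"hand": 0},
    {"wx": 0,"wy": 0,"wz": 0,"tx": -0.01,"ty": 0,"tz": 0.01,"hand": 0},
    {"wx": 0,"wy": 0,"wz": 0,"tx": -0.01,"ty": 0,"tz": 0.01,"hand": 0},
    {"wx": 0,"wy": 0,"wz": 0,"tx": -0.01,"ty": 0,"tz": 0.01,"hand": 0},
    {"wx": 0,"wy": 0,"wz": 0,"tx": -0.01,"ty": 0,"tz": 0.005,"hand": 0},
    {"wx": 0,"wy": 0,"wz": 0,"tx": -0.01,"ty": 0,"tz": 0,"hand": 0},
    {"wx": 0,"wy": 0,"wz": 0,"tx": -0.01,"ty": 0,"tz": 0,"hand": 0},
    {"wx": 0,"wy": 0,"wz": 0,"tx": 0,"ty": 0,"tz": 0,"hand": 0},
    {"wx": 0,"wy": 0,"wz": 0,"tx": 0,"ty": 0,"tz": 0,"hand": 0},
    {"wx": 0,"wy": 0,"wz": 0,"tx": 0,"ty": 0,"tz": 0,"hand": 0},
  ],
)

```text
clock: 27.62
position: [0.5345, 0.108, 0.1267]
ee_rot: [-3.132, 0.236, -0.008]
force: [14.0, -2.8, -1.1]
width: 0.004
```

```bash
python3 - <<'E'
from h import *
st();avg(5)
E
```

```text
t 27.62 brk x,y mm -25.89 0.6 z 126.72 F brk 14.29 -0.62 -1.07 R [[0.989, -0.15, 0.005], [-0.15, -0.989, 0.0], [0.005, -0.001, -1.0]]
t 27.82 mean x y z Fx Fy Fz [-25.86   0.61 126.74  13.13  -0.46  -1.82] std [0.01 0.01 0.02 0.75 0.28 0.49]
```

>>> step_arm(
  plan=[
    {"wx": 0,"wy": 0,"wz": 0,"tx": -0.02,"ty": 0,"tz": 0.005,"hand": 0},
    {"wx": 0,"wy": 0,"wz": 0,"tx": -0.02,"ty": 0,"tz": 0.005,"hand": 0},
    {"wx": 0,"wy": 0,"wz": 0,"tx": -0.02,"ty": 0,"tz": 0.005,"hand": 0},
    {"wx": 0,"wy": 0,"wz": 0,"tx": -0.02,"ty": 0,"tz": 0.005,"hand": 0},
    {"wx": 0,"wy": 0,"wz": 0,"tx": -0.02,"ty": 0,"tz": 0.005,"hand": 0},
    {"wx": 0,"wy": 0,"wz": 0,"tx": -0.02,"ty": 0,"tz": 0.005,"hand": 0},
    {"wx": 0,"wy": 0,"wz": 0,"tx": 0,"ty": 0,"tz": 0,"hand": 0},
    {"wx": 0,"wy": 0,"wz": 0,"tx": 0,"ty": 0,"tz": 0,"hand": 0},
    {"wx": 0,"wy": 0,"wz": 0,"tx": 0,"ty": 0,"tz": 0,"hand": 0},
    {"wx": 0,"wy": 0,"wz": 0,"tx": 0,"ty": 0,"tz": 0,"hand": 0},
  ],
)

```text
clock: 28.65
position: [0.5342, 0.108, 0.1267]
ee_rot: [-3.132, 0.236, -0.011]
force: [15.8, -2.9, -3.1]
width: 0.003
```

```bash
python3 - <<'E'
from h import *
st();avg(7)
E
```

```text
t 28.65 brk x,y mm -26.16 0.57 z 126.67 F brk 16.02 -0.52 -3.15 R [[0.989, -0.15, 0.007], [-0.15, -0.989, 0.001], [0.007, -0.002, -1.0]]
t 28.95 mean x y z Fx Fy Fz [-26.13   0.59 126.68  16.15  -0.34  -3.39] std [0.01 0.02 0.01 0.56 0.5  0.42]
```

>>> step_arm(
  plan=[
    {"wx": 0,"wy": 0,"wz": 0,"tx": -0.01,"ty": 0,"tz": 0.01,"hand": 0},
    {"wx": 0,"wy": 0,"wz": 0,"tx": -0.01,"ty": 0,"tz": 0.01,"hand": 0},
    {"wx": 0,"wy": 0,"wz": 0,"tx": -0.01,"ty": 0,"tz": 0,"hand": 0},
    {"wx": 0,"wy": 0,"wz": 0,"tx": 0,"ty": 0,"tz": 0,"hand": 0},
    {"wx": 0,"wy": 0,"wz": 0,"tx": 0,"ty": 0,"tz": 0,"hand": 0},
    {"wx": 0,"wy": 0,"wz": 0,"tx": 0,"ty": 0,"tz": 0,"hand": 0},
    {"wx": 0,"wy": 0,"wz": 0,"tx": 0,"ty": 0,"tz": 0,"hand": 0},
    {"wx": 0,"wy": 0,"wz": 0,"tx": 0,"ty": 0,"tz": 0,"hand": 0},
    {"wx": 0,"wy": 0,"wz": 0,"tx": 0,"ty": 0,"tz": 0,"hand": 0},
    {"wx": 0,"wy": 0,"wz": 0,"tx": 0,"ty": 0,"tz": 0,"hand": 0},
  ],
)

```text
clock: 29.78
position: [0.5342, 0.108, 0.1266]
ee_rot: [-3.132, 0.237, -0.011]
force: [15.7, -2.2, -2.7]
width: 0.005
```

```bash
python3 - <<'E'
from h import *
st();avg(16)
p,d=arm.get_image("scene");cv2.imwrite("pics/s12.png",cv2.resize(p[145:190,265:335,::-1],None,fx=11,fy=11,interpolation=cv2.INTER_CUBIC))
E
```

```text
t 29.78 brk x,y mm -26.2 0.6 z 126.63 F brk 15.82 0.13 -2.75 R [[0.989, -0.15, 0.007], [-0.15, -0.989, 0.001], [0.007, -0.002, -1.0]]
t 30.53 mean x y z Fx Fy Fz [-26.21   0.62 126.61  16.34  -0.37  -2.44] std [0.02 0.01 0.01 0.45 0.59 0.37]
```

View pics/s12.png

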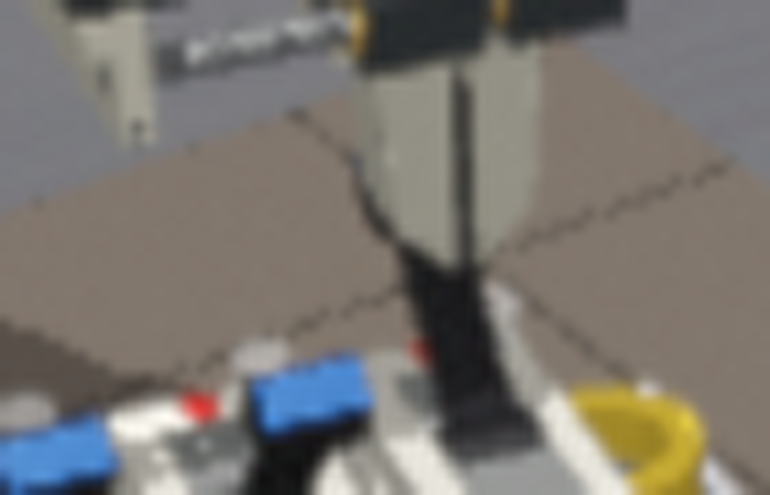

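>>> step_arm(
  plan=[
    {"wx": 0,"wy": 0,"wz": 0,"tx": -0.01,"ty": 0,"tz": 0.005,"hand": 0},
    {"wx": 0,"wy": 0,"wz": 0,"tx": -0.01,"ty": 0,"tz": 0.005,"hand": 0},
    {"wx": 0,"wy": 0,"wz": 0,"tx": -0.005,"ty": 0,"tz": 0,"hand": 0},
    {"wx": 0,"wy": 0,"wz": 0,"tx": 0,"ty": 0,"tz": 0,"hand": 0},
    {"wx": 0,"wy": 0,"wz": 0,"tx": 0,"ty": 0,"tz": 0,"hand": 0},
    {"wx": 0,"wy": 0,"wz": 0,"tx": 0,"ty": 0,"tz": 0,"hand": 0},
    {"wx": 0,"wy": 0,"wz": 0,"tx": 0,"ty": 0,"tz": 0,"hand": 0},
    {"wx": 0,"wy": 0,"wz": 0,"tx": 0,"ty": 0,"tz": 0,"hand": 0},
    {"wx": 0,"wy": 0,"wz": 0,"tx": 0,"ty": 0,"tz": 0,"hand": 0},
    {"wx": 0,"wy": 0,"wz": 0,"tx": 0,"ty": 0,"tz": 0,"hand": 0},
  ],
)

```text
clock: 31.42
position: [0.5341, 0.1081, 0.1266]
ee_rot: [-3.131, 0.237, -0.012]
force: [17.1, -3.3, -2.2]
width: 0.004
```

```bash
python3 - <<'E'
from h import *
avg(12)
E
```

```text
t 31.97 mean x y z Fx Fy Fz [-26.26   0.63 126.6   16.98  -0.57  -2.45] std [0.02 0.02 0.01 0.42 0.55 0.32]
```

Held at 17.0 N (mean of 12 readings over about 0.6 s, after already 0.7 s of rows). Backing off, going up and over to the OFF side, then checking the pin.

>>> step_arm(
  plan=[
    {"wx": 0,"wy": 0,"wz": 0,"tx": 0.6,"ty": 0,"tz": 0,"hand": 0},
    {"wx": 0,"wy": 0,"wz": 0,"tx": 0.8,"ty": 0,"tz": 0,"hand": 0},
    {"wx": 0,"wy": 0,"wz": 0,"tx": 0,"ty": 0,"tz": -2,"hand": 0},
    {"wx": 0,"wy": 0,"wz": 0,"tx": 0,"ty": 0,"tz": -2,"hand": 0},
    {"wx": 0,"wy": 0,"wz": 0,"tx": 0,"ty": 0,"tz": -2,"hand": 0},
    {"wx": 0,"wy": 0,"wz": 0,"tx": -1,"ty": 0,"tz": 0,"hand": 0},
    {"wx": 0,"wy": 0,"wz": 0,"tx": -1.5,"ty": 0,"tz": 0,"hand": 0},
    {"wx": 0,"wy": 0,"wz": 0,"tx": -1.5,"ty": 0,"tz": 0,"hand": 0},
    {"wx": 0,"wy": 0,"wz": 0,"tx": -1.5,"ty": 0,"tz": 0,"hand": 0},
    {"wx": 0,"wy": 0,"wz": 0,"tx": 0,"ty": 0,"tz": 0,"hand": 0},
  ],
)

```text
clock: 32.8
position: [0.4852, 0.1153, 0.1845]
ee_rot: [3.132, -0.231, -0.008]
force: [0.3, 0.4, -0.3]
width: 0.005
```

```bash
python3 - <<'E'
from h import *
avg(3)
p,d=arm.get_image("wrist");cv2.imwrite("pics/w13.png",p[:,:,::-1])
h=cv2.cvtColor(p[:,:,::-1].copy(),cv2.COLOR_BGR2HSV);W=cloud("wrist",d)
n,l,s,c=cv2.connectedComponentsWithStats(cv2.inRange(h,(100,140,60),(125,255,255)))
for i in range(1,n):
    if s[i,4]>30:
        q=np.median(W[l==i],0);print(s[i],((q[:2]-O)@ex*1e3).round(1),((q[:2]-O)@ey*1e3).round(1),(q[2]*1e3).round(1))
E
```

```text
t 32.9 mean x y z Fx Fy Fz [-7.3980e+01  4.5000e-01  1.8476e+02  2.0000e-01  3.0000e-02 -3.7000e-01] std [1.34 0.01 0.23 0.16 0.32 0.08]
[ 107   18   68   58 1130] 38.3 129.9 78.4
[408  21  47  21 923] 44.3 -56.5 150.0
[516  20  50  21 973] 44.7 -113.8 149.7
[305 191  38  13 479] -49.2 0.7 144.5
```

View pics/w13.png

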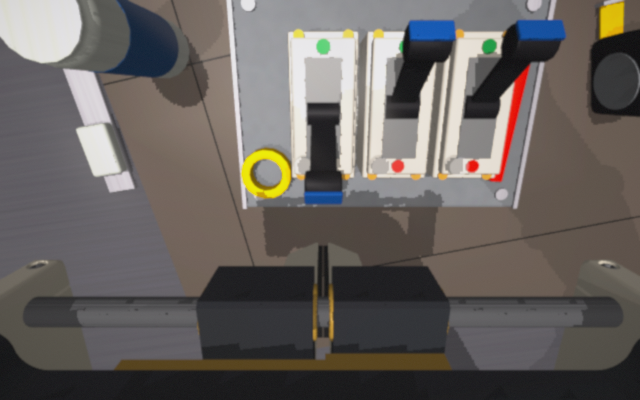

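```bash
python3 - <<'E'
import cv2
im=cv2.imread("pics/w13.png");cv2.imwrite("pics/w13z.png",cv2.resize(im[120:215,280:420],None,fx=5,fy=5,interpolation=cv2.INTER_CUBIC))
E
```

```text
(no output)
```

View pics/w13z.png

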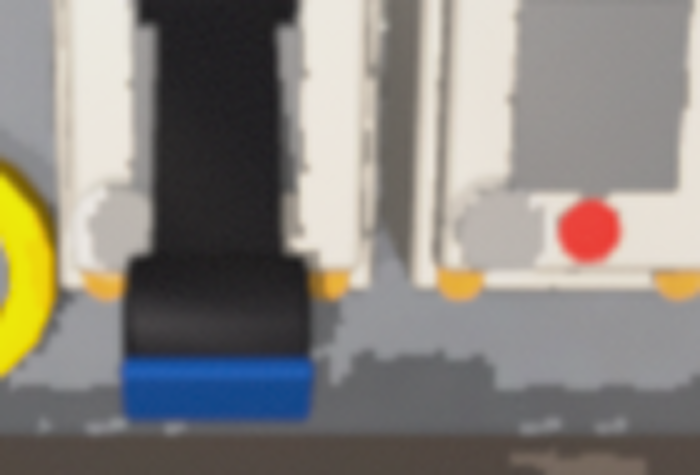

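No orange in the tripped breaker's bubble (zoom 118,225), which matches its neighbour, so the latch has reset. The lever is at about −0.67. Descending on the OFF side to throw it on.

>>> step_arm(
  plan=[
    {"wx": 0,"wy": 0,"wz": 0,"tx": 0,"ty": 0,"tz": 1.5,"hand": 0},
    {"wx": 0,"wy": 0,"wz": 0,"tx": 0,"ty": 0,"tz": 1.5,"hand": 0},
    {"wx": 0,"wy": 0,"wz": 0,"tx": 0,"ty": 0,"tz": 1.5,"hand": 0},
    {"wx": 0,"wy": 0,"wz": 0,"tx": 0,"ty": 0,"tz": 1.3,"hand": 0},
    {"wx": 0,"wy": 0,"wz": 0,"tx": 0,"ty": 0,"tz": 0,"hand": 0},
    {"wx": 0,"wy": 0,"wz": 0,"tx": 0.1,"ty": 0,"tz": 0,"hand": 0},
    {"wx": 0,"wy": 0,"wz": 0,"tx": 0.1,"ty": 0,"tz": 0,"hand": 0},
    {"wx": 0,"wy": 0,"wz": 0,"tx": 0,"ty": 0,"tz": 0,"hand": 0},
    {"wx": 0,"wy": 0,"wz": 0,"tx": 0,"ty": 0,"tz": 0,"hand": 0},
    {"wx": 0,"wy": 0,"wz": 0,"tx": 0,"ty": 0,"tz": 0,"hand": 0},
  ],
)

```text
clock: 33.78
position: [0.4918, 0.1145, 0.1281]
ee_rot: [-3.132, 0.235, -0.002]
force: [0.4, 0.2, 0.9]
width: 0.004
```

```bash
python3 - <<'E'
from h import *
avg(3)
E
```

```text
t 33.88 mean x y z Fx Fy Fz [-6.919e+01  6.200e-01  1.280e+02  1.000e-01  3.800e-01  3.700e-01] std [0.1  0.03 0.08 0.46 0.07 0.37]
```

>>> step_arm(
  plan=[
    {"wx": 0,"wy": 0,"wz": 0,"tx": 0.15,"ty": 0,"tz": 0.1,"hand": 0},
    {"wx": 0,"wy": 0,"wz": 0,"tx": 0.15,"ty": 0,"tz": 0.1,"hand": 0},
    {"wx": 0,"wy": 0,"wz": 0,"tx": 0.15,"ty": 0,"tz": 0,"hand": 0},
    {"wx": 0,"wy": 0,"wz": 0,"tx": 0.15,"ty": 0,"tz": 0,"hand": 0},
    {"wx": 0,"wy": 0,"wz": 0,"tx": 0.15,"ty": 0,"tz": 0,"hand": 0},
    {"wx": 0,"wy": 0,"wz": 0,"tx": 0.15,"ty": 0,"tz": 0,"hand": 0},
    {"wx": 0,"wy": 0,"wz": 0,"tx": 0.15,"ty": 0,"tz": 0,"hand": 0},
    {"wx": 0,"wy": 0,"wz": 0,"tx": 0.15,"ty": 0,"tz": 0,"hand": 0},
    {"wx": 0,"wy": 0,"wz": 0,"tx": 0.15,"ty": 0,"tz": 0,"hand": 0},
    {"wx": 0,"wy": 0,"wz": 0,"tx": 0.15,"ty": 0,"tz": 0,"hand": 0},
  ],
)

```text
clock: 34.72
position: [0.5065, 0.1121, 0.1255]
ee_rot: [3.133, -0.235, 0.0]
force: [-2.4, 0.8, 1.7]
width: 0.002
```

```bash
python3 - <<'E'
from h import *
avg(3)
E
```

```text
t 34.82 mean x y z Fx Fy Fz [-53.99   0.51 125.55  -2.3    0.3    1.02] std [0.15 0.01 0.02 0.42 0.09 0.59]
```

>>> step_arm(
  plan=[
    {"wx": 0,"wy": 0,"wz": 0,"tx": 0.28,"ty": 0,"tz": -0.05,"hand": 0},
    {"wx": 0,"wy": 0,"wz": 0,"tx": 0.28,"ty": 0,"tz": -0.05,"hand": 0},
    {"wx": 0,"wy": 0,"wz": 0,"tx": 0.28,"ty": 0,"tz": -0.05,"hand": 0},
    {"wx": 0,"wy": 0,"wz": 0,"tx": 0.28,"ty": 0,"tz": -0.05,"hand": 0},
    {"wx": 0,"wy": 0,"wz": 0,"tx": 0.28,"ty": 0,"tz": -0.05,"hand": 0},
    {"wx": 0,"wy": 0,"wz": 0,"tx": 0.28,"ty": 0,"tz": -0.05,"hand": 0},
    {"wx": 0,"wy": 0,"wz": 0,"tx": 0.28,"ty": 0,"tz": -0.05,"hand": 0},
    {"wx": 0,"wy": 0,"wz": 0,"tx": 0.28,"ty": 0,"tz": -0.05,"hand": 0},
    {"wx": 0,"wy": 0,"wz": 0,"tx": 0.28,"ty": 0,"tz": -0.05,"hand": 0},
    {"wx": 0,"wy": 0,"wz": 0,"tx": 0.28,"ty": 0,"tz": -0.05,"hand": 0},
  ],
)

```text
clock: 35.65
position: [0.5342, 0.1079, 0.1305]
ee_rot: [3.133, -0.235, 0.0]
force: [-1.7, 0.7, 1.0]
width: 0.005
```

```bash
python3 - <<'E'
from h import *
avg(2)
E
```

```text
t 35.7 mean x y z Fx Fy Fz [-25.81   0.51 130.6   -0.93   0.44   0.73] std [0.33 0.01 0.07 0.83 0.05 0.24]
```

>>> step_arm(
  plan=[
    {"wx": 0,"wy": 0,"wz": 0,"tx": 0.18,"ty": 0,"tz": 0,"hand": 0},
    {"wx": 0,"wy": 0,"wz": 0,"tx": 0.18,"ty": 0,"tz": 0,"hand": 0},
    {"wx": 0,"wy": 0,"wz": 0,"tx": 0.18,"ty": 0,"tz": 0,"hand": 0},
    {"wx": 0,"wy": 0,"wz": 0,"tx": 0.18,"ty": 0,"tz": 0,"hand": 0},
    {"wx": 0,"wy": 0,"wz": 0,"tx": 0.18,"ty": 0,"tz": 0,"hand": 0},
    {"wx": 0,"wy": 0,"wz": 0,"tx": 0.18,"ty": 0,"tz": 0,"hand": 0},
    {"wx": 0,"wy": 0,"wz": 0,"tx": 0.18,"ty": 0,"tz": 0,"hand": 0},
    {"wx": 0,"wy": 0,"wz": 0,"tx": 0.18,"ty": 0,"tz": 0,"hand": 0},
    {"wx": 0,"wy": 0,"wz": 0,"tx": 0.18,"ty": 0,"tz": 0,"hand": 0},
    {"wx": 0,"wy": 0,"wz": 0,"tx": 0.1,"ty": 0,"tz": 0,"hand": 0},
  ],
)

```text
clock: 36.53
position: [0.5512, 0.1054, 0.1305]
ee_rot: [-3.133, 0.235, -0.0]
force: [-1.2, 0.5, 0.2]
width: 0.002
```

```bash
python3 - <<'E'
from h import *
avg(3)
E
```

```text
t 36.63 mean x y z Fx Fy Fz [ -8.94   0.53 130.49  -0.73   0.45   0.28] std [0.04 0.01 0.02 0.4  0.17 0.08]
```

>>> step_arm(
  plan=[
    {"wx": 0,"wy": 0,"wz": 0,"tx": 0.05,"ty": 0,"tz": 0,"hand": 0},
    {"wx": 0,"wy": 0,"wz": 0,"tx": 0.05,"ty": 0,"tz": 0,"hand": 0},
    {"wx": 0,"wy": 0,"wz": 0,"tx": 0.05,"ty": 0,"tz": 0,"hand": 0},
    {"wx": 0,"wy": 0,"wz": 0,"tx": 0.05,"ty": 0,"tz": 0,"hand": 0},
    {"wx": 0,"wy": 0,"wz": 0,"tx": 0.05,"ty": 0,"tz": 0,"hand": 0},
    {"wx": 0,"wy": 0,"wz": 0,"tx": 0.05,"ty": 0,"tz": 0,"hand": 0},
    {"wx": 0,"wy": 0,"wz": 0,"tx": 0.05,"ty": 0,"tz": 0,"hand": 0},
    {"wx": 0,"wy": 0,"wz": 0,"tx": 0,"ty": 0,"tz": 0,"hand": 0},
    {"wx": 0,"wy": 0,"wz": 0,"tx": 0,"ty": 0,"tz": 0,"hand": 0},
    {"wx": 0,"wy": 0,"wz": 0,"tx": 0,"ty": 0,"tz": 0,"hand": 0},
  ],
)

```text
clock: 37.47
position: [0.5544, 0.1049, 0.1305]
ee_rot: [3.133, -0.235, 0.0]
force: [-1.1, -0.4, -0.6]
width: 0.004
```

>>> step_arm(
  plan=[
    {"wx": 0,"wy": 0,"wz": 0,"tx": 0.2,"ty": 0,"tz": 0,"hand": 0},
    {"wx": 0,"wy": 0,"wz": 0,"tx": 0.2,"ty": 0,"tz": 0,"hand": 0},
    {"wx": 0,"wy": 0,"wz": 0,"tx": 0.2,"ty": 0,"tz": 0,"hand": 0},
    {"wx": 0,"wy": 0,"wz": 0,"tx": 0.2,"ty": 0,"tz": 0,"hand": 0},
    {"wx": 0,"wy": 0,"wz": 0,"tx": 0.2,"ty": 0,"tz": 0,"hand": 0},
    {"wx": 0,"wy": 0,"wz": 0,"tx": 0.2,"ty": 0,"tz": 0,"hand": 0},
    {"wx": 0,"wy": 0,"wz": 0,"tx": 0.2,"ty": 0,"tz": 0,"hand": 0},
    {"wx": 0,"wy": 0,"wz": 0,"tx": 0.2,"ty": 0,"tz": 0,"hand": 0},
    {"wx": 0,"wy": 0,"wz": 0,"tx": 0.2,"ty": 0,"tz": 0,"hand": 0},
    {"wx": 0,"wy": 0,"wz": 0,"tx": 0.1,"ty": 0,"tz": 0,"hand": 0},
  ],
)

```text
clock: 38.3
position: [0.5734, 0.102, 0.1305]
ee_rot: [3.133, -0.235, 0.0]
force: [-1.6, 0.3, -1.8]
width: 0.002
```

```bash
python3 - <<'E'
from h import *
avg(3)
E
```

```text
t 38.4 mean x y z Fx Fy Fz [ 1.3590e+01  5.2000e-01  1.3049e+02 -9.7000e-01  9.0000e-02 -8.2000e-01] std [0.05 0.01 0.03 0.51 0.46 0.71]
```

>>> step_arm(
  plan=[
    {"wx": 0,"wy": 0,"wz": 0,"tx": 0.05,"ty": 0,"tz": 0,"hand": 0},
    {"wx": 0,"wy": 0,"wz": 0,"tx": 0.05,"ty": 0,"tz": 0,"hand": 0},
    {"wx": 0,"wy": 0,"wz": 0,"tx": 0.05,"ty": 0,"tz": 0,"hand": 0},
    {"wx": 0,"wy": 0,"wz": 0,"tx": 0.05,"ty": 0,"tz": 0,"hand": 0},
    {"wx": 0,"wy": 0,"wz": 0,"tx": 0.05,"ty": 0,"tz": 0,"hand": 0},
    {"wx": 0,"wy": 0,"wz": 0,"tx": 0.05,"ty": 0,"tz": 0,"hand": 0},
    {"wx": 0,"wy": 0,"wz": 0,"tx": 0.05,"ty": 0,"tz": 0,"hand": 0},
    {"wx": 0,"wy": 0,"wz": 0,"tx": 0.05,"ty": 0,"tz": 0,"hand": 0},
    {"wx": 0,"wy": 0,"wz": 0,"tx": 0.05,"ty": 0,"tz": 0,"hand": 0},
    {"wx": 0,"wy": 0,"wz": 0,"tx": 0,"ty": 0,"tz": 0,"hand": 0},
  ],
)

```text
clock: 39.23
position: [0.5777, 0.1014, 0.1305]
ee_rot: [3.133, -0.235, 0.0]
force: [-0.2, -0.3, -0.6]
width: 0.006
```

```bash
python3 - <<'E'
from h import *
avg(3)
E
```

```text
t 39.33 mean x y z Fx Fy Fz [ 17.84   0.56 130.52  -1.08  -0.21  -0.29] std [0.01 0.01 0.01 0.64 0.58 0.42]
```

>>> step_arm(
  plan=[
    {"wx": 0,"wy": 0,"wz": 0,"tx": 0.03,"ty": 0,"tz": 0,"hand": 0},
    {"wx": 0,"wy": 0,"wz": 0,"tx": 0.03,"ty": 0,"tz": 0,"hand": 0},
    {"wx": 0,"wy": 0,"wz": 0,"tx": 0.03,"ty": 0,"tz": 0,"hand": 0},
    {"wx": 0,"wy": 0,"wz": 0,"tx": 0.03,"ty": 0,"tz": 0,"hand": 0},
    {"wx": 0,"wy": 0,"wz": 0,"tx": 0.03,"ty": 0,"tz": 0,"hand": 0},
    {"wx": 0,"wy": 0,"wz": 0,"tx": 0.03,"ty": 0,"tz": 0,"hand": 0},
    {"wx": 0,"wy": 0,"wz": 0,"tx": 0.02,"ty": 0,"tz": 0,"hand": 0},
    {"wx": 0,"wy": 0,"wz": 0,"tx": 0,"ty": 0,"tz": 0,"hand": 0},
    {"wx": 0,"wy": 0,"wz": 0,"tx": 0,"ty": 0,"tz": 0,"hand": 0},
    {"wx": 0,"wy": 0,"wz": 0,"tx": 0,"ty": 0,"tz": 0,"hand": 0},
  ],
)

```text
clock: 40.17
position: [0.5786, 0.1013, 0.1304]
ee_rot: [3.133, -0.234, -0.003]
force: [-5.8, 0.5, 1.6]
width: 0.005
```

```bash
python3 - <<'E'
from h import *
avg(3)
E
```

```text
t 40.27 mean x y z Fx Fy Fz [ 18.74   0.56 130.38  -6.19  -0.72   2.13] std [0.02 0.02 0.02 0.49 0.28 0.61]
```

Force rises with no more motion at x = 18.7, so this is the ON stop. A little more press, then back off and look.

>>> step_arm(
  plan=[
    {"wx": 0,"wy": 0,"wz": 0,"tx": 0.04,"ty": 0,"tz": 0,"hand": 0},
    {"wx": 0,"wy": 0,"wz": 0,"tx": 0.04,"ty": 0,"tz": 0,"hand": 0},
    {"wx": 0,"wy": 0,"wz": 0,"tx": 0,"ty": 0,"tz": 0,"hand": 0},
    {"wx": 0,"wy": 0,"wz": 0,"tx": 0,"ty": 0,"tz": 0,"hand": 0},
    {"wx": 0,"wy": 0,"wz": 0,"tx": 0,"ty": 0,"tz": 0,"hand": 0},
    {"wx": 0,"wy": 0,"wz": 0,"tx": 0,"ty": 0,"tz": 0,"hand": 0},
    {"wx": 0,"wy": 0,"wz": 0,"tx": 0,"ty": 0,"tz": 0,"hand": 0},
    {"wx": 0,"wy": 0,"wz": 0,"tx": 0,"ty": 0,"tz": 0,"hand": 0},
    {"wx": 0,"wy": 0,"wz": 0,"tx": 0,"ty": 0,"tz": 0,"hand": 0},
    {"wx": 0,"wy": 0,"wz": 0,"tx": 0,"ty": 0,"tz": 0,"hand": 0},
  ],
)

```text
clock: 41.1
position: [0.5787, 0.1013, 0.1303]
ee_rot: [3.132, -0.234, -0.005]
force: [-7.8, -0.0, 3.6]
width: 0.007
```

>>> step_arm(
  plan=[
    {"wx": 0,"wy": 0,"wz": 0,"tx": -0.6,"ty": 0,"tz": 0,"hand": 0},
    {"wx": 0,"wy": 0,"wz": 0,"tx": -1,"ty": 0,"tz": 0,"hand": 0},
    {"wx": 0,"wy": 0,"wz": 0,"tx": -1,"ty": 0,"tz": 0,"hand": 0},
    {"wx": 0,"wy": 0,"wz": 0,"tx": 0,"ty": 0,"tz": -2,"hand": 0},
    {"wx": 0,"wy": 0,"wz": 0,"tx": 0,"ty": 0,"tz": -2,"hand": 0},
    {"wx": 0,"wy": 0,"wz": 0,"tx": -1,"ty": 0,"tz": -2,"hand": 0},
    {"wx": 0,"wy": 0,"wz": 0,"tx": -3,"ty": 0,"tz": -1,"hand": 0},
    {"wx": 0,"wy": 0,"wz": 0,"tx": -3,"ty": 0,"tz": 0,"hand": 0},
    {"wx": 0,"wy": 0,"wz": 0,"tx": 0,"ty": 0,"tz": 0,"hand": 0},
    {"wx": 0,"wy": 0,"wz": 0,"tx": 0,"ty": 0,"tz": 0,"hand": 0},
  ],
)

```text
clock: 41.93
position: [0.484, 0.1157, 0.2011]
ee_rot: [-3.133, 0.232, -0.002]
force: [0.9, -0.9, 0.2]
width: 0.005
```

```bash
python3 - <<'E'
from h import *
avg(3)
p,d=arm.get_image("wrist");cv2.imwrite("pics/w14.png",p[:,:,::-1])
h=cv2.cvtColor(p[:,:,::-1].copy(),cv2.COLOR_BGR2HSV);W=cloud("wrist",d)
n,l,s,c=cv2.connectedComponentsWithStats(cv2.inRange(h,(100,140,60),(125,255,255)))
for i in range(1,n):
    if s[i,4]>30:
        q=np.median(W[l==i],0);print(s[i],((q[:2]-O)@ex*1e3).round(1),((q[:2]-O)@ey*1e3).round(1),(q[2]*1e3).round(1))
p,d=arm.get_image("scene");cv2.imwrite("pics/s14.png",cv2.resize(p[110:260,200:400,::-1],None,fx=4,fy=4))
E
```

```text
t 42.03 mean x y z Fx Fy Fz [-7.5950e+01  5.7000e-01  2.0096e+02  3.3000e-01  1.2000e-01 -4.0000e-02] std [0.76 0.07 0.14 0.62 0.65 0.2 ]
[303  20  41  18 698] 45.1 1.3 148.6
[501  21  46  19 815] 44.2 -114.0 149.4
[402  22  43  19 779] 43.6 -56.5 149.5
[ 121   33   59   41 1034] 34.3 132.3 81.7
```

View pics/w14.png

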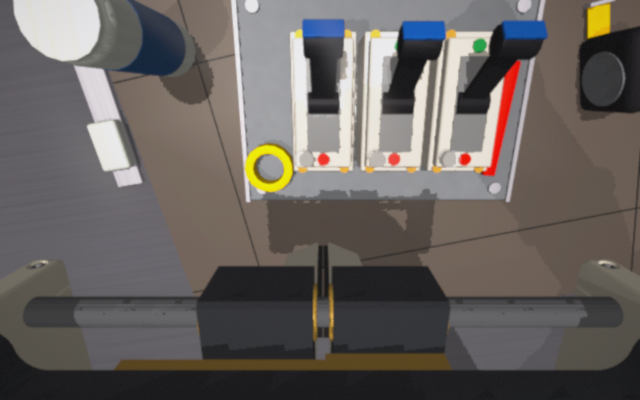

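View pics/s14.png

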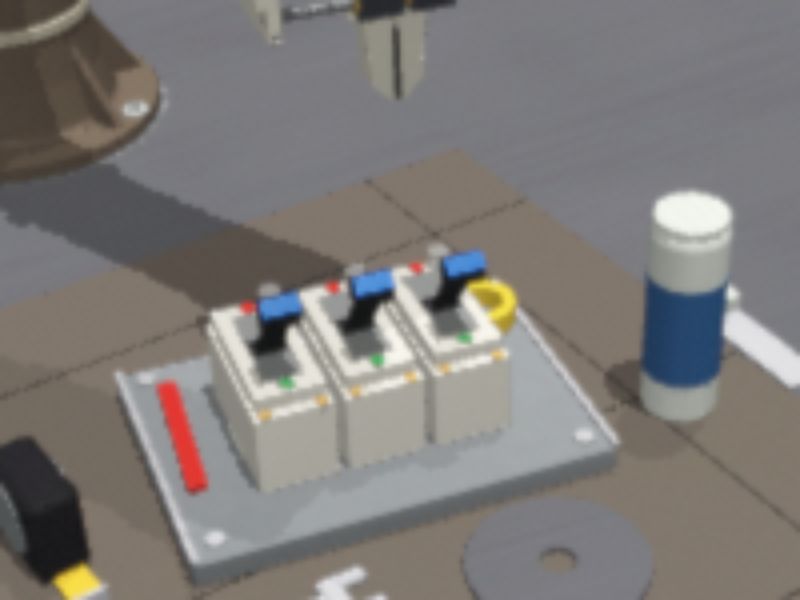

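All three levers lean to ON alike: the blue tops sit at breaker x of 45.1, 43.6 and 44.2 mm. All three bubbles are clear and the loose items look where they were. The robot is clear of everything, so I'm handing in.

```bash
python3 -c "
from cell import arm
print(arm.sign_off(), arm.observe()['clock'])"
```

```text
the job is handed in; nothing more can be done
the job is handed in; nothing more can be done
```

The tripped breaker (the leftmost in the top view) is reset and switched on. I handed the job in at about 42 s; sign-off gave no verdict.

**What I did:** With closed fingers I pushed its grip off until it stopped hard at about −0.67 to −0.70 rad. I held it there at about 17 N: the last 12 readings averaged 17.0 N level and 17.2 N in total. Then I threw it on, to a stop I pressed with about 8 N level (8.6 N in total).

**Last checks:**
- **Latch:** no orange shows in the bubble.
- **Levers:** all three lean on alike; the blue tops measure 45.1, 43.6 and 44.2 mm towards on.
- **Surroundings:** the loose items in view look where they were, and the arm was clear with about zero force.

**What disagreed:**
- **Fingertips:** they sat about 2 to 5 mm behind the TCP in the pictures, not 22 mm ahead. My first approach therefore passed above the grip without touching it, and I went by the measured height after that.
- **Vertical rub:** the force readings show a vertical component of about 2.4 N during the hold. Single readings scatter by about 0.5 N, so the 17 N is an average.
- **Peak force:** the highest single reading I saw was about 17.6 N in total. Forces between readings were not seen.

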